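# Latch the spark trap and hold its damper key turned

## Task

The grinder's spark trap (the green box) has just been emptied. Swing the latch on its lid closed until the arm rests fully in its catch, then take the bayonet key from its stand, push it into the spring socket on the box until its flange is flush on the collar, twist it a quarter turn clockwise (seen from above) against the spring as far as its stop, and finish like that: still gripping the key, held turned and pushed fully home, because the spring lifts it off its seat when let go. Leave the grinding wheel, the can and the wrench where they lie.

Things in the scene. Friction and masses are not known exactly. Their poses are not given: they have to be found in the camera images.
- trap: The spark-trap box, fixed to the bench: green, 220 (x) by 300 (y) by 90 mm high; origin at the centre of its underside, z up. Its place and yaw differ each time. On its top: an 80 mm square boss, 36 mm high, with the bayonet socket (at x = 0, y = -85 mm) and, on the line y = +30 mm, the lid latch. A duct stub sticks 50 mm out of its +x face.
- socket (a point): Centre of the socket's mouth, in the steel collar's top face, 126 mm above the bench; axes of the box. A 30 mm square hole with two slots 15 mm wide along x, reaching 28 mm from the centre; collar 8 mm thick. A spring plunger 13 mm down first stops the key with its flange 9 mm above the collar; home takes 5 to 10 N. The key turns only with the flange within about 5 mm of the collar.
- plunger (a joint): How far the socket's spring plunger is pushed down: 0 at rest, 0.009 m with the key fully home.
- rotor (a joint): Turn of the rotor under the collar that the key's lugs drive: 0 at rest, dogs in line with the slots, growing clockwise seen from above to a stop at 1.4 rad. The lugs have up to about 0.15 rad of play in it, so the key itself turns about a quarter turn (1.4 to 1.6 rad). The return spring takes 0.02 N m, rising to 0.12 N m at the stop.
- latch_pivot (a point): The latch's vertical hinge axis, at the height of the box's top (90 mm above the bench): on the box at x = +65 mm, y = +30 mm.
- latch_stud (a point): Point on the axis of the latch's upright stud (steel pin of 12 mm diameter, from 101 to 143 mm above the bench), 128 mm above the bench, 80 mm from the hinge axis. The latch arm is a flat steel bar 125 mm long, 12 mm wide, its top 102 mm above the bench.
- latch (a joint): Latch angle: 0 = closed (the stop), arm along the box's -x, its end in the catch; grows as it opens towards the box's +y (at pi/2 the arm points to +y). Slightly stiff (about 1 N at the stud), stays where it is left. The catch is a small steel bracket, top 111 mm above the bench, 115 mm from the hinge, open to +y.
- stand: Fixed stand that holds the key: green ring 72 mm outside, 54 mm inside diameter, its rim 32 mm above the bench, on a 100 mm square foot plate 4 mm thick; origin at the centre of its underside.
- key: Loose bayonet key, 0.25 kg, upright, flange on the stand's rim; origin at the centre of its lower end, x along grip and lugs (same turned by pi). Shank 22 mm diameter, 22 mm long; two lugs at its lower end (48 mm tip to tip, 9 wide, 8 high); flange 68 mm diameter, z = 22 to 28 mm; black grip plate 64 (x) by 18 (y) mm, z = 28 to 68 mm. Fully home its origin is 22 mm below the socket's mouth.
- key_grip (a point): The place to grip the key: centre of the grip plate, 50 mm above the key's origin (22 mm above the flange's top), same axes as the key.
- wheel: Bystander: loose grinding wheel lying flat, 120 mm diameter, 22 mm thick; origin at the centre of its underside.
- can: Bystander: metal can standing upright, 66 mm diameter, 120 mm high; origin at the centre of its underside.
- wrench: Bystander: wrench lying flat, 180 mm long along its x.
Mind the look-alikes: they are no part of the job. Leave any white look-alike of the key alone.

How it is judged:
By the outcome, as a careful person would: the job done as asked, in the order asked, and still so for the second after the job is handed in, while the arm keeps its last pose, push and grip.
It also fails if it takes over 64 s, if anything falls off the work surface, if the arm or the gripper's body presses on something with over 40 N, if the wrist force passes 120 N, or if a joint passes its speed limit or range.

## Robot

A 6-joint arm with a two-finger parallel gripper is mounted at the origin on the work surface. World frame = base frame: x ahead of the robot, y to its left, z up, the work surface at z = 0. Lengths are in m, angles in rad, forces in N, time in s.
With the tool pointing down it reaches from about 0.325 to 0.875 m from the base axis. Payload 4.4 kg.
Tool frame: the origin (TCP) lies on the centre line of the jaws, within the pads' length; the fingertips stand 25 mm ahead of it and the grasp point (between the pads) lies 6 mm ahead of it (ctrl.tcp_to_tips is the z of the fingertips in the tool frame, in m); z points along the fingers, y is the direction in which the jaws open and shut (so a half turn about z gives the same grasp; the last joint's range is limited). The gripper opens to 85 mm and grips with 20 to 120 N. Pads are 22 mm wide; open, the fingers measure 114 mm over their backs; the gripper's body (76 mm by 85 mm) begins 54 mm behind the grasp point. The pads swing forward as they close: fully open they stand 13 mm farther back than shut.
Start: joints at [1.157, 0.207, 1.542, -0, 1.393, -0.15], TCP at [0.15, 0.555, 0.225] pointing down, gripper open.
Joint ranges: [-2.73, 2.73], [-0.86, 2.22], [0.23, 2.46], [-1.11, 4.25], [0.08, 2.63], [-2.82, 2.82]. Speed limits (rad/s): [2.79, 2.79, 3.14, 3.14, 3.14, 3.14].

## Interface

Orientations are given as a rotation vector (axis times angle).
In Python, from plant import state, vision, workorder, ctrl gives the robot as it stands. The module is installed in compiled form; this text tells all that it offers.
- The arm moves only by the tool send_rows, never from a script. Its arguments are lists of equal length, an entry for each row: "delta_rot": the turn, a rotation vector about the tool's x, y, z in rad, a list of three; "delta_pos": the shift along the tool's x, y, z in cm, a list of three; "jaw": the opening, from -1 (shut) to 1 (fully open), so that 0 is half open. A call has 1 to 20 rows; each row shifts and turns the commanded pose from where the row before left it, along the tool's axes as they then stand; what a row does not reach is not made up. A row lasts 1/12 s, in which the tool goes at most 41.7 mm and 7.16 degrees, less where a joint would pass 70% of its speed; a pose out of reach is approached as far as the arm can. A call with a gripper value outside its range is refused whole. The fingers move at their own pace and stop on an object; "grip_force" is the grip in N (left out, the last holds). Time passes only in rows, so rows that do not move let the fingers close. It gives the time, the measured TCP pose, the force and the opening at its end, in the units of the state.
- state(): the state, without advancing time (a new reading comes with each control period).
- vision.get_image(name): name is "scene" or "side" or "wrist"; returns a dict with "image" (384x512x3 uint8, red, green, blue), "mtx" (3x3 intrinsics, pixels), "origin" and "attitude" of the camera in the world; the wrist camera has in their place "hand_eye" (4x4, takes a point from camera to tool coordinates, whose origin is the TCP and whose axes are the flange's). Camera axes: x right, y down, z forward; pixel columns grow to the right and rows downward; lengths in m; the calibration is good to about 2 mm. A picture is of the moment at which its call begins: read the wrist's pose just before it. There is no depth.
- workorder.finish_job(): hands the job in, once; it reports no verdict.
The state is a dict: "time_s": time; "q": joint angles; "qvel": joint speeds; "effort": joint torques, N m; "tcp_pos": TCP position; "eef_rot": TCP orientation; "ft_force": force on the tool from outside, world axes, zero at the start; "ft_torque": the same for the moment, N m; "opening": finger opening in m.
Only numpy, scipy, OpenCV 4.12 (cv2) and the standard library are available. Lean on these libraries where they do the work, as an engineer would, in place of code of your own. Each camera call takes 0.05 s, during which the arm holds its last target.

## Working session

There is one attempt and no reset: what is moved stays moved. The work goes in short steps, Python scripts to look and compute and a tool call to move; the robot and the scene stay as the last step left them, time stands still between calls to the robot, and variables do not carry over. Pictures are saved under pics/ and viewed, and the job is handed in when it is done.

Besides the shell and the picture viewer there is one more tool, called after ">>>" by a JSON object that holds its "name" and its "arguments". send_rows: Moves the arm, as the interface text tells. Its arguments: {"type":"object","properties":{"delta_rot":{"type":"array","items":{"type":"array","items":{"type":"number"}}},"delta_pos":{"type":"array","items":{"type":"array","items":{"type":"number"}}},"jaw":{"type":"array","items":{"type":"number"}},"grip_force":{"type":"number"}},"required":["delta_rot","delta_pos","jaw"]}

```bash
mkdir -p pics; cat > h.py <<'E'
import numpy as np, cv2
from scipy.spatial.transform import Rotation as R
from plant import state, vision, workorder, ctrl
def shot(n,f):
    s=state(); d=vision.get_image(n); np.savez('pics/'+f+'.npz',tcp=s['tcp_pos'],rot=s['eef_rot'],**d)
    cv2.imwrite('pics/'+f+'.png',d['image'][:,:,::-1]); return d
def cam(f):
    d=np.load('pics/'+f+'.npz')
    if 'hand_eye' in d:
        T=np.eye(4);r=d['rot'];T[:3,:3]=(R.from_rotvec(r) if r.size==3 else R.from_matrix(r)).as_matrix();T[:3,3]=d['tcp'];T=T@d['hand_eye'];return d['mtx'],T[:3,:3],T[:3,3]
    a=d['attitude']; A=a if a.shape==(3,3) else (R.from_rotvec(a).as_matrix())
    return d['mtx'],A,d['origin']
def back(f,uv,z):
    K,A,o=cam(f); r=A@np.linalg.inv(K)@np.array([uv[0],uv[1],1.]); return o+r*(z-o[2])/r[2]
def proj(f,p):
    K,A,o=cam(f); c=K@(A.T@(np.array(p)-o)); return c[:2]/c[2]
def crop(f,x0,y0,x1,y1,k,out):
    im=cv2.imread('pics/'+f+'.png')[y0:y1,x0:x1]; cv2.imwrite('pics/'+out+'.png',cv2.resize(im,None,fx=k,fy=k,interpolation=cv2.INTER_CUBIC))
E
python3 - <<'E'
from h import *
for n in ['scene','side','wrist']:
    d=shot(n,n+'0'); print({k:v for k,v in d.items() if k!='image'})
print(state(), ctrl.tcp_to_tips)
E
```

```text
{'mtx': array([[370.59092846,   0.        , 249.4305932 ],
       [  0.        , 370.59092846, 190.85530493],
       [  0.        ,   0.        ,   1.        ]]), 'origin': array([ 1.26851066, -0.38109673,  0.8120909 ]), 'attitude': array([-2.02111432, -1.16485073,  0.52869001])}
{'mtx': array([[438.9428914 ,   0.        , 258.7914589 ],
       [  0.        , 438.9428914 , 195.83783178],
       [  0.        ,   0.        ,   1.        ]]), 'origin': array([0.37098213, 1.04171361, 0.95229175]), 'attitude': array([-0.2592404 ,  2.77859889, -1.29728996])}
{'mtx': array([[316.03385077,   0.        , 251.77856307],
       [  0.        , 316.03385077, 183.72600742],
       [  0.        ,   0.        ,   1.        ]]), 'hand_eye': array([[-1.19921541e-03, -9.64791370e-01, -2.63013640e-01,
         6.70099477e-02],
       [ 9.99999280e-01, -1.14915174e-03, -3.44175569e-04,
         1.40593677e-03],
       [ 2.98150366e-05, -2.63013863e-01,  9.64792054e-01,
        -1.50095059e-01],
       [ 0.00000000e+00,  0.00000000e+00,  0.00000000e+00,
         1.00000000e+00]])}
{'time_s': 0.15, 'q': array([ 1.15650955e+00,  2.07238382e-01,  1.54261434e+00,  3.15291700e-06,
        1.39351007e+00, -1.50505175e-01]), 'qvel': array([-0.00025489, -0.00336521, -0.00431151,  0.00021043, -0.00043327,
        0.00260005]), 'effort': array([ 2.59568196e-04, -3.83514297e+01, -2.92038256e+01, -4.90643413e-05,
        6.53781593e-03, -1.83169942e-05]), 'tcp_pos': array([0.14969326, 0.5545594 , 0.22418994]), 'eef_rot': array([-4.13082405e-01, -3.11381478e+00,  2.66861260e-03]), 'ft_force': array([ 0.16943576, -0.73361764, -0.11573729]), 'ft_torque': array([-0.03545482, -0.00986859, -0.00716792]), 'opening': 0.08530040885409584} 0.025
```

View pics/scene0.png

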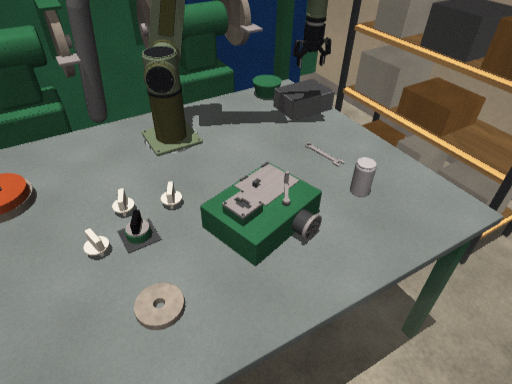

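View pics/side0.png

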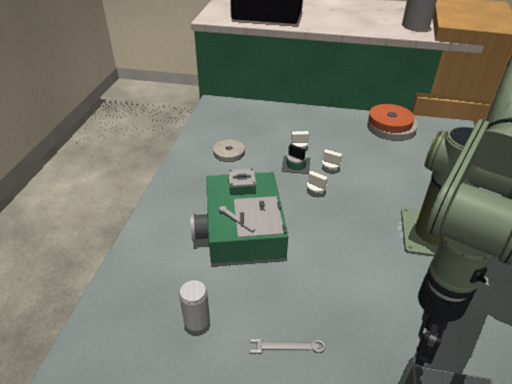

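View pics/wrist0.png

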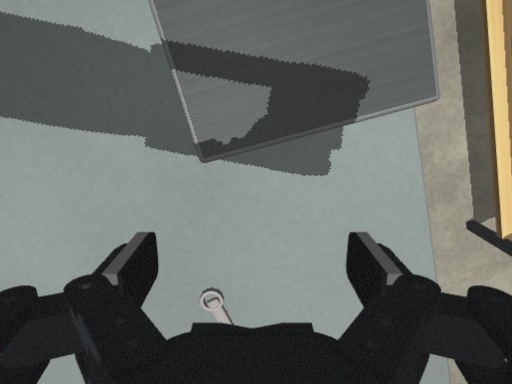

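The scene shows the green trap at about (260,205), the key with the black grip on its stand at (137,228), three white look-alikes, the wheel (160,305), the can (363,177) and the wrench (325,153). I'll enlarge the trap and the key.

```bash
python3 - <<'E'
from h import *
crop('scene0',190,150,335,260,5,'c1'); crop('side0',185,155,300,270,5,'c2'); crop('scene0',80,175,190,265,5,'c3');crop('side0',265,120,350,200,6,'c4')
E
```

```text
(no output)
```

View pics/c1.png

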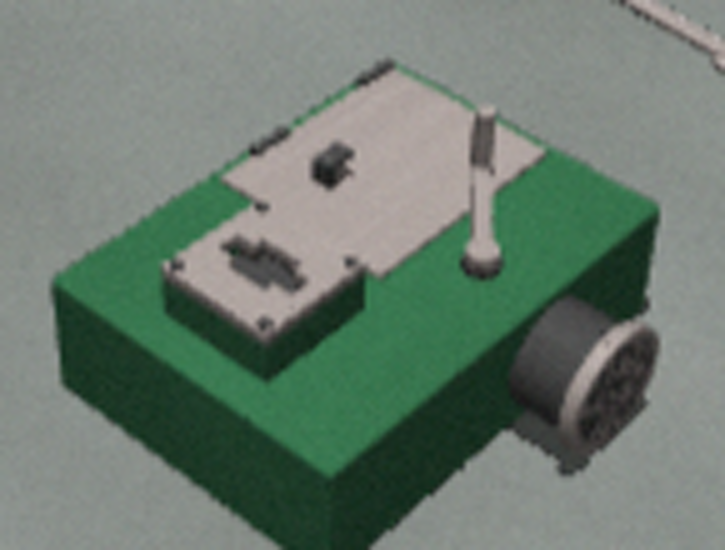

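View pics/c2.png

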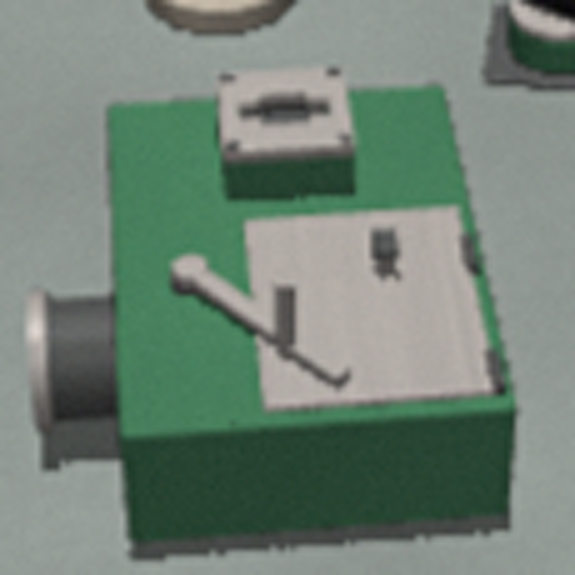

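View pics/c3.png

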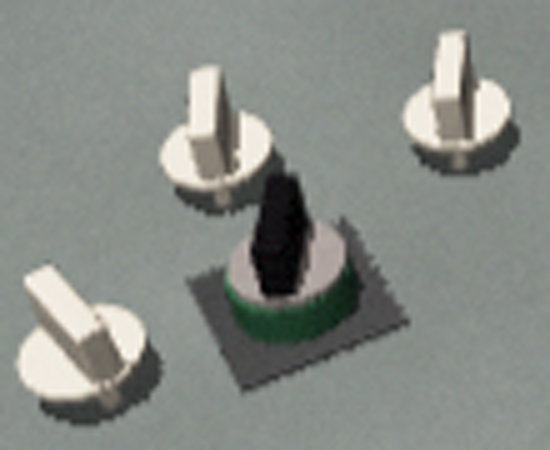

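View pics/c4.png

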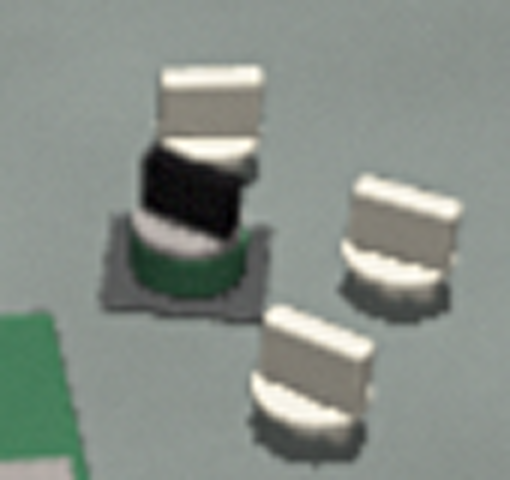

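```bash
cat > fit.py <<'E'
from h import *
from scipy.optimize import least_squares
def c1(x,y): return ((x+.5)/5-.5+190,(y+.5)/5-.5+150)
def c2(x,y): return ((x+.5)/5-.5+185,(y+.5)/5-.5+155)
def c3(x,y): return ((x+.5)/5-.5+80,(y+.5)/5-.5+175)
def c4(x,y): return ((x+.5)/6-.5+265,(y+.5)/6-.5+120)
C=lambda a,b:(a*.11,b*.15,.09)
obs=[('scene0',c1(52,280),C(-1,-1)),('scene0',c1(330,475),C(1,-1)),('scene0',c1(660,207),C(1,1)),('scene0',c1(390,62),C(-1,1)),
('side0',c2(108,105),C(1,-1)),('side0',c2(445,87),C(-1,-1)),('side0',c2(515,408),C(-1,1)),('side0',c2(121,436),C(1,1)),
('scene0',c1(163,268),(-.04,-.125,.126)),('scene0',c1(266,342),(.04,-.125,.126)),('scene0',c1(366,265),(.04,-.045,.126)),
('side0',c2(218,73),(.04,-.125,.126)),('side0',c2(343,66),(-.04,-.125,.126)),('side0',c2(356,153),(-.04,-.045,.126)),('side0',c2(224,160),(.04,-.045,.126))]
def T(p,q):
    return np.array([p[0],p[1],0])+R.from_euler('z',p[2]).apply(q)
f=lambda p:np.concatenate([proj(n,T(p,q))-uv for n,uv,q in obs])
s=least_squares(f,[.6,.0,0]); p=s.x
if __name__=='__main__':
    print('trap',p); print(np.round(s.fun.reshape(-1,2),2))
    for n,q in [('pivot',(.065,.03,.1)),('socket',(0,-.085,.126))]: print(n,T(p,q),proj('scene0',T(p,q)),proj('side0',T(p,q)))
    # stud z=.143 top scene (487,112), side (285,290)
    print('stud top',back('scene0',c1(486,112),.143),back('side0',c2(285,290),.143))
    for f_,uv in [('scene0',c1(486,112)),('side0',c2(285,292))]:
        b=R.from_euler('z',-p[2]).apply(back(f_,uv,.143)-T(p,(.065,.03,0))); print(b,np.hypot(*b[:2]), np.arctan2(b[1],-b[0]))
    # key top plate z: key on stand: origin z=.032-.022=.010 ; plate top z .078
    top=lambda f,a,b,z:[back(f,a,z),back(f,b,z)]
    print('key flange scene',back('scene0',c3(292,262),.038), back('side0',c4(185,228),.038))
    print('top ends side', top('side0',c4(155,150),c4(235,182),.078))
    print('top ends scene', top('scene0',c3(285,180),c3(285,240),.078))
    print('foot', [back('scene0',c3(*a),.004) for a in [(190,282),(245,390),(408,320),(345,222)]])
    print('foot side', [back('side0',c4(*a),.004) for a in [(108,215),(103,305),(267,320),(272,230)]])
E
python3 fit.py
```

```text
trap [0.58196796 0.07154184 0.29036459]
[[-0.8  -0.74]
 [ 0.14  0.15]
 [ 0.91 -0.83]
 [-0.07 -1.26]
 [-0.36 -0.59]
 [-0.29 -0.79]
 [ 0.44  0.03]
 [-0.92  0.06]
 [-0.36 -0.59]
 [-0.01 -1.37]
 [ 0.04 -0.66]
 [-0.61  0.24]
 [-0.33  0.25]
 [-0.29 -1.51]
 [-0.32 -1.36]]
pivot [0.63565798 0.11889563 0.1       ] [286.2401503  200.01685569] [222.27978264 208.7234015 ]
socket [ 0.60630359 -0.00990002  0.126     ] [242.37335713 202.27439516] [241.27241649 176.42646936]
stud top [0.57152786 0.16143125 0.143     ] [0.56656945 0.170739   0.143     ]
[-0.04926759  0.05911562  0.143     ] 0.07695421620814784 0.8760124054534746
[-0.05122272  0.0710774   0.143     ] 0.08761143596483001 0.9463380355252843
key flange scene [ 0.46442584 -0.27587096  0.038     ] [ 0.46258019 -0.26983493  0.038     ]
top ends side [array([ 0.48573139, -0.28993368,  0.078     ]), array([ 0.43501298, -0.2653373 ,  0.078     ])]
top ends scene [array([ 0.44028785, -0.26479451,  0.078     ]), array([ 0.48755314, -0.27948348,  0.078     ])]
foot [array([ 0.41511751, -0.32877484,  0.004     ]), array([ 0.51328346, -0.32456838,  0.004     ]), array([ 0.50848383, -0.22712053,  0.004     ]), array([ 0.4119304 , -0.23253327,  0.004     ])]
foot side [array([ 0.51528481, -0.3231776 ,  0.004     ]), array([ 0.50515234, -0.22864627,  0.004     ]), array([ 0.40664686, -0.23306215,  0.004     ]), array([ 0.41223093, -0.32721169,  0.004     ])]
```

```bash
cat > go.py <<'E'
from h import *
def plan(x,y,z,ay):
    """ay = wanted world angle of tool y (mod pi). prints rotation about tool z and shift (cm) in tool axes AFTER rotation, and before"""
    s=state(); r=R.from_rotvec(s['eef_rot']); M=r.as_matrix(); cur=np.arctan2(M[1,1],M[0,1])
    d=(ay-cur+np.pi/2)%np.pi-np.pi/2
    dp=np.array([x,y,z])-s['tcp_pos']
    a=r*R.from_rotvec([0,0,-d])
    print('t',s['time_s'],'tcp',s['tcp_pos'].round(4),'tilt',(M[:,2]).round(4),'cur ay',round(cur,3),'rotz',round(-d,3),'| pos cm before',(r.inv().apply(dp)*100).round(2),'after',(a.inv().apply(dp)*100).round(2),'F',s['ft_force'].round(1),'op',round(s['opening'],4),'q',s['q'].round(2))
E
python3 - <<'E'
from go import *; from fit import T,p
t=T(p,(.016,.12,.26)); print(t); plan(*t,p[2]+np.pi/2)
E
```

```text
[0.562942   0.19109941 0.26      ]
t 0.15 tcp [0.1497 0.5546 0.2242] tilt [-7.0e-04 -1.6e-03 -1.0e+00] cur ay 1.307 rotz -0.554 | pos cm before [-49.37 -24.32  -3.55] after [-29.18 -46.66  -3.55] F [ 0.2 -0.7 -0.1] op 0.0853 q [ 1.16  0.21  1.54  0.    1.39 -0.15]
```

>>> {"name": "send_rows", "arguments": {"delta_rot": [[0,0,-0.111],[0,0,-0.111],[0,0,-0.111],[0,0,-0.111],[0,0,-0.11],[0,0,0],[0,0,0],[0,0,0],[0,0,0],[0,0,0],[0,0,0],[0,0,0],[0,0,0],[0,0,0],[0,0,0],[0,0,0],[0,0,0],[0,0,0],[0,0,0],[0,0,0]], "delta_pos": [[0,0,-0.71],[0,0,-0.71],[0,0,-0.71],[0,0,-0.71],[0,0,-0.71],[-1.945,-3.11,0],[-1.945,-3.11,0],[-1.945,-3.11,0],[-1.945,-3.11,0],[-1.945,-3.11,0],[-1.945,-3.11,0],[-1.945,-3.11,0],[-1.945,-3.11,0],[-1.945,-3.11,0],[-1.945,-3.11,0],[-1.945,-3.11,0],[-1.945,-3.11,0],[-1.945,-3.11,0],[-1.945,-3.11,0],[-1.945,-3.11,0]], "jaw": [-1,-1,-1,-1,-1,-1,-1,-1,-1,-1,-1,-1,-1,-1,-1,-1,-1,-1,-1,-1]}}

```text
time_s: 1.82
tcp_pos: [0.5639, 0.1901, 0.2601]
eef_rot: [0.454, -3.108, -0.0]
ft_force: [0.8, 1.1, 0.4]
opening: 0.0005
```

>>> {"name": "send_rows", "arguments": {"delta_rot": [[0,0,0],[0,0,0]], "delta_pos": [[0,0,0],[0,0,0]], "jaw": [-1,-1]}}

```text
time_s: 1.98
tcp_pos: [0.5638, 0.1899, 0.2597]
eef_rot: [0.449, -3.108, -0.0]
ft_force: [-0.1, -0.8, -0.0]
opening: -0.0001
```

```bash
python3 - <<'E'
from go import *; from fit import T,p
shot('wrist','w1'); t=T(p,(.016,.12,.26)); plan(*t,p[2]+np.pi/2)
for n,q in [('pivot',(.065,.03,.1)),('socket',(0,-.085,.126)),('studtop .91',(.016,.093,.143))]: print(n,proj('w1',T(p,q)))
E
```

```text
t 2.0333 tcp [0.5628 0.1911 0.2598] tilt [-1.9e-03  3.0e-04 -1.0e+00] cur ay 1.859 rotz -0.002 | pos cm before [-0.01 -0.   -0.02] after [-0.01 -0.   -0.02] F [-0.5  0.4  0.4] op 0.0003 q [ 0.18  0.22  1.45  0.    1.47 -1.68]
pivot [165.50759    212.42035138]
socket [ 25.97391356 155.64880625]
studtop .91 [220.64797098 176.28381045]
```

View pics/w1.png

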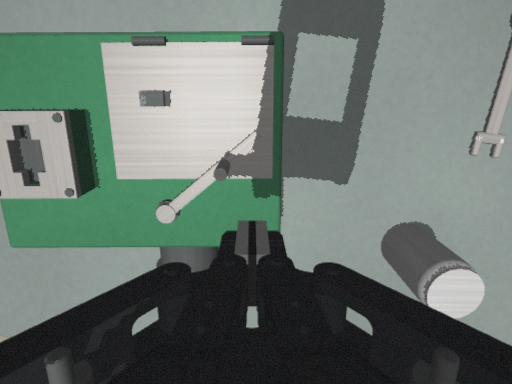

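The wrist picture shows the hinge at (166,212), the stud's top at about (222,168) and the socket at (26,155), all where the fit puts them.

```bash
python3 - <<'E'
from go import *; from fit import T,p
crop('w1',140,120,290,260,5,'c5'); crop('w1',0,100,100,205,6,'c6')
b=R.from_euler('z',-p[2]).apply(back('w1',(222,168),.143)-T(p,(.065,.03,0))); print(b,np.hypot(*b[:2]), np.arctan2(b[1],-b[0]))
E
```

```text
[-0.05635469  0.06439235  0.143     ] 0.08557001102609894 0.851866196337011
```

View pics/c5.png

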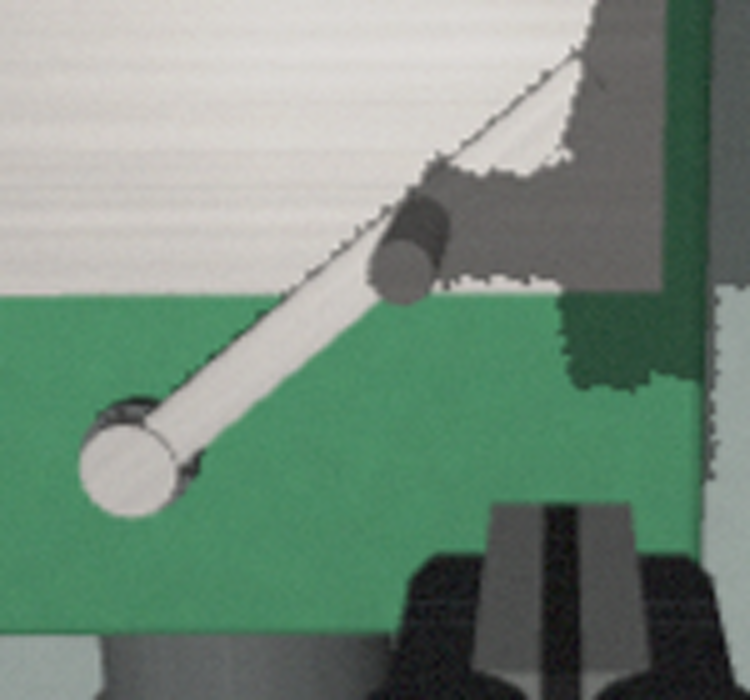

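View pics/c6.png

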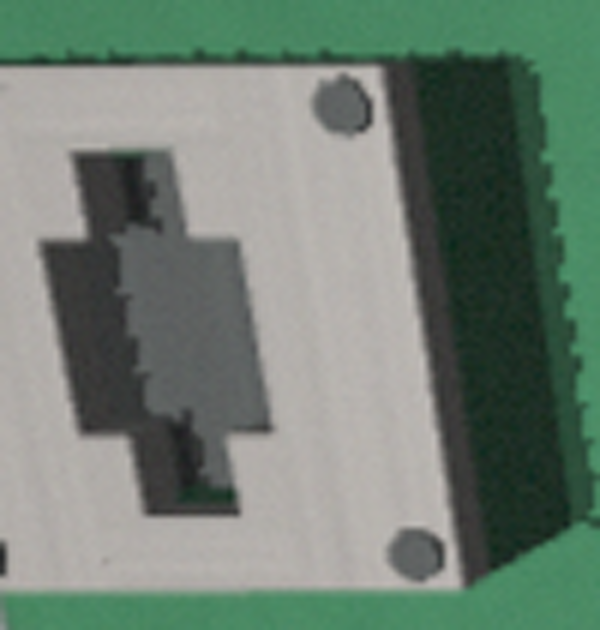

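>>> {"name": "send_rows", "arguments": {"delta_rot": [[0,0,0],[0,0,0],[0,0,0],[0,0,0],[0,0,0],[0,0,0],[0,0,0],[0,0,0],[0,0,0],[0,0,0]], "delta_pos": [[0,0,2.5],[0,0,3],[0,0,3],[0,0,2.5],[0,0,1],[0,0,0],[0,-0.36,0],[0,-0.37,0],[0.44,-0.41,0],[0.44,-0.41,0]], "jaw": [-1,-1,-1,-1,-1,-1,-1,-1,-1,-1]}}

```text
time_s: 2.87
tcp_pos: [0.5603, 0.1739, 0.1427]
eef_rot: [-0.454, 3.105, -0.0]
ft_force: [-0.6, 0.9, -0.1]
opening: 0.0001
```

>>> {"name": "send_rows", "arguments": {"delta_rot": [[0,0,0],[0,0,0],[0,0,0],[0,0,0],[0,0,0],[0,0,0],[0,0,0],[0,0,0]], "delta_pos": [[0.37,-0.46,0],[0.37,-0.47,0],[0.3,-0.52,0],[0.3,-0.52,0],[0.22,-0.56,0],[0.22,-0.56,0],[0.13,-0.58,0],[0.13,-0.58,0]], "jaw": [-1,-1,-1,-1,-1,-1,-1,-1]}}

```text
time_s: 3.53
tcp_pos: [0.5517, 0.127, 0.1405]
eef_rot: [0.454, -3.109, 0.0]
ft_force: [-0.2, 0.5, -0.5]
opening: 0.0003
```

```bash
python3 - <<'E'
from go import *; from fit import T,p
shot('side','s1');shot('wrist','w2'); crop('side0',0,0,1,1,1,'x');crop('s1',185,155,300,270,5,'c7'); t=T(p,(-.015,.05,.14)); plan(*t,p[2]+np.pi/2)
E
```

```text
t 3.6333 tcp [0.5518 0.1267 0.1406] tilt [ 1.e-04 -2.e-04 -1.e+00] cur ay 1.86 rotz -0.001 | pos cm before [ 0.19 -1.14  0.06] after [ 0.19 -1.14  0.06] F [0.3 0.6 0.6] op 0.0001 q [ 0.07  0.27  1.65 -0.    1.22 -1.79]
```

View pics/c7.png

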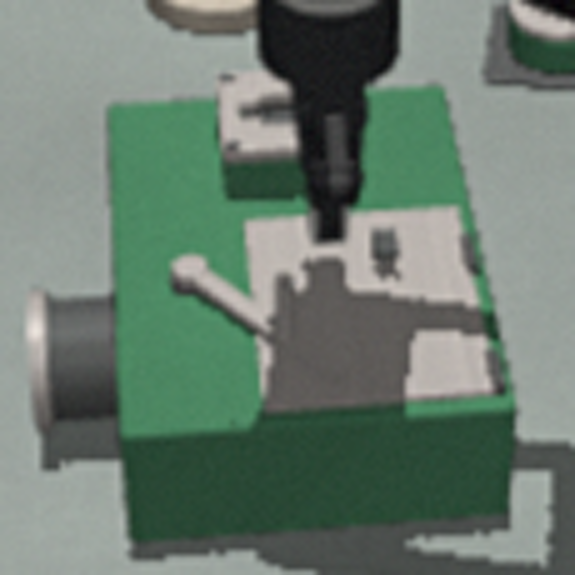

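View pics/w2.png

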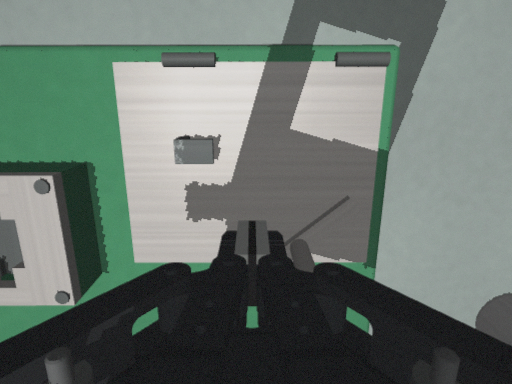

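The wrist view shows the stud at (300,250), with the shut fingers past it on its inner side. They slipped by with no force, so the latch hasn't moved. I'll lift, go back, and push along the arc's tangent, turning the tool with it.

>>> {"name": "send_rows", "arguments": {"delta_rot": [[0,0,0],[0,0,0],[0,0,0.1],[0,0,0.1],[0,0,0.1],[0,0,0.1],[0,0,0.1],[0,0,0.1],[0,0,0.1],[0,0,0.1],[0,0,0.1],[0,0,0]], "delta_pos": [[0,0,-3],[0,0,-3],[0,0,0],[0,0,0],[0,0,0],[0,0,0],[0,0,0],[0,0,0],[0,0,0],[0,0,0],[0,0,0],[0,0,0]], "jaw": [-1,-1,-1,-1,-1,-1,-1,-1,-1,-1,-1,-1]}}

```text
time_s: 4.63
tcp_pos: [0.5516, 0.1279, 0.2005]
eef_rot: [-0.945, -2.996, -0.0]
ft_force: [-0.8, 0.2, 0.6]
opening: -0.0001
```

```bash
python3 - <<'E'
from go import *; from fit import T,p
t=T(p,(.0403,.1125,.14)); plan(*t,p[2]+np.pi/2-.9)
E
```

```text
t 4.6333 tcp [0.5516 0.1279 0.2005] tilt [-1.e-04  3.e-04 -1.e+00] cur ay 0.96 rotz -0.002 | pos cm before [0.6  7.26 6.05] after [0.59 7.26 6.05] F [-0.8  0.2  0.6] op -0.0001 q [ 0.07  0.21  1.59  0.    1.34 -0.88]
```

>>> {"name": "send_rows", "arguments": {"delta_rot": [[0,0,0],[0,0,0],[0,0,0],[0,0,0],[0,0,0],[0,0,0],[0,0,0]], "delta_pos": [[0.2,2.4,0],[0.2,2.43,0],[0.2,2.43,0],[0,0,3],[0,0,3],[0,0,0],[0,0,0]], "jaw": [-1,-1,-1,-1,-1,-1,-1]}}

```text
time_s: 5.22
tcp_pos: [0.5862, 0.1905, 0.1383]
eef_rot: [-0.939, -2.993, 0.004]
ft_force: [1.4, 0.4, 0.6]
opening: 0.0002
```

```bash
python3 - <<'E'
from go import *; from fit import T,p
shot('wrist','w3')
t=T(p,(.0403,.1125,.14)); plan(*t,p[2]+np.pi/2-.9)
E
```

```text
t 5.2667 tcp [0.5881 0.1906 0.1406] tilt [-1.1e-03 -1.0e-04 -1.0e+00] cur ay 0.962 rotz 0.001 | pos cm before [-0.01  0.04  0.06] after [-0.01  0.04  0.06] F [0.  0.1 1. ] op -0.0001 q [ 0.17  0.37  1.51  0.    1.26 -0.79]
```

View pics/w3.png

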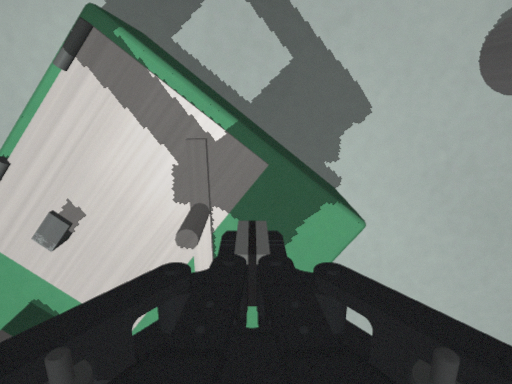

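```bash
python3 - <<'E'
from go import *; from fit import T,p
d=np.load('pics/w3.npz'); M=R.from_rotvec(d['rot']).as_matrix()
print(proj('w3',d['tcp']+M@[0,0,.025]))
for uv,z in [((187,239),.143),((201,212),.103)]: print(M.T@(back('w3',uv,z)-d['tcp']))
E
```

```text
[249.98071499 215.9483759 ]
[-0.00086376 -0.0313924  -0.00461851]
[-0.00133728 -0.03060033  0.03537693]
```

>>> {"name": "send_rows", "arguments": {"delta_rot": [[0,0,0],[0,0,0],[0,0,0],[0,0,-0.075],[0,0,-0.075],[0,0,-0.075],[0,0,-0.075]], "delta_pos": [[0,-0.5,0],[0,-0.5,0],[0,-0.5,0],[0.11,-0.6,0],[0.11,-0.6,0],[0.11,-0.6,0],[0.11,-0.6,0]], "jaw": [-1,-1,-1,-1,-1,-1,-1]}}

```text
time_s: 5.85
tcp_pos: [0.5645, 0.1587, 0.1419]
eef_rot: [0.479, 3.103, 0.001]
ft_force: [0.4, -0.0, -0.1]
opening: -0.0003
```

```bash
python3 - <<'E'
from go import *; from fit import T,p
shot('wrist','w4');plan(*T(p,(-.015,.045,.14)),p[2]+np.pi/2)
E
```

```text
t 5.9 tcp [0.5639 0.1578 0.1418] tilt [ 9.e-04 -7.e-04 -1.e+00] cur ay 1.266 rotz -0.595 | pos cm before [-0.55 -4.81  0.18] after [ 2.24 -4.29  0.18] F [-1.1 -1.2  0.2] op 0.0001 q [ 0.13  0.31  1.6  -0.    1.24 -1.14]
```

View pics/w4.png

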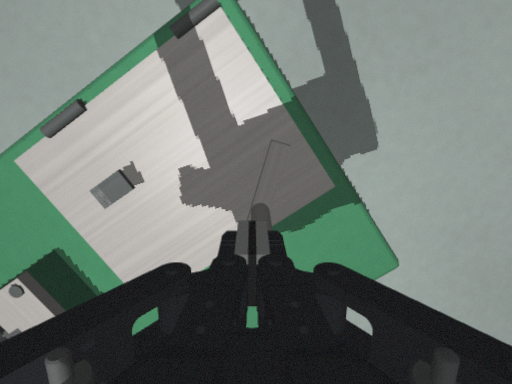

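```bash
python3 - <<'E'
from go import *; from fit import T,p
d=np.load('pics/w4.npz'); M=R.from_rotvec(d['rot']).as_matrix()
for th in (.85,.9,.95):
  for z in (.143,.103):
    q=T(p,(.065-.08*np.cos(th),.03+.08*np.sin(th),z)); print(th,M.T@(q-d['tcp']),proj('w4',q))
crop('w4',160,120,340,260,4,'c8')
E
```

```text
0.85 [-0.00240314  0.00354196 -0.00106639] [256.15398515 237.99039605]
0.85 [-0.00233079  0.00351055  0.03893354] [255.26528326 210.87444253]
0.9 [-0.00350222  0.00738756 -0.00106138] [263.63494227 239.94570327]
0.9 [-0.00342988  0.00735616  0.03893854] [261.31130705 212.49384711]
0.95 [-0.00479213  0.01117343 -0.00105607] [270.96738783 242.23354856]
0.95 [-0.00471978  0.01114202  0.03894385] [267.24239762 214.39000552]
```

View pics/c8.png

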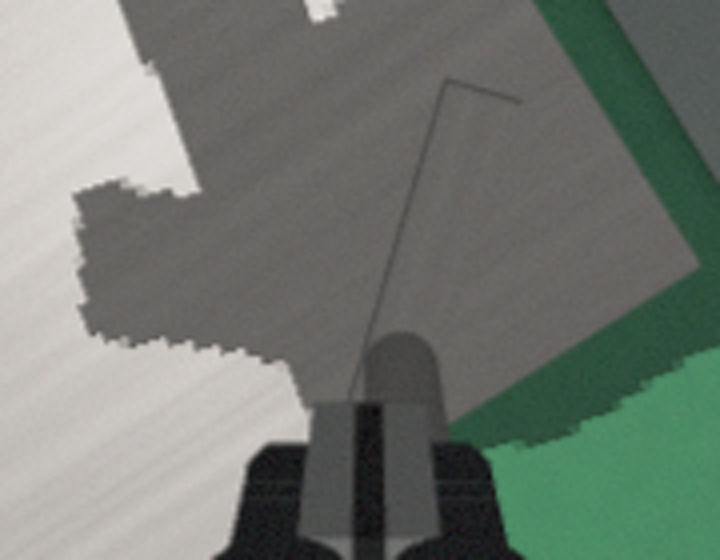

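```bash
python3 - <<'E'
from go import *; from fit import T,p,c2
print('tip px',c2(330,242))
for z in (.105,.115,.125,.135,.145,.155): print(z,proj('s1',(.5518,.1267,z)))
shot('scene','sc2'); crop('sc2',210,130,330,230,6,'c9'); shot('side','s2'); crop('s2',185,155,300,270,5,'c10')
for z in (.09,.105,.115,.125,.135,.145,.155):
  a=proj('sc2',(.564,.158,z)); b=proj('s2',(.564,.158,z));print(z,(a-[210,130])*6,(b-[185,155])*5)
E
```

```text
tip px (250.6, 203.0)
0.105 [250.00268138 212.96179787]
0.115 [250.00342706 210.3657313 ]
0.125 [250.00418043 207.74287513]
0.135 [250.00494162 205.0928125 ]
0.145 [250.00571074 202.41511792]
0.155 [250.00648793 199.70935693]
0.09 [439.27260019 328.51904315] [293.2342121  342.96790943]
0.105 [441.26266687 305.69262068] [292.99209075 323.66581067]
0.115 [442.60849969 290.25567632] [292.82856796 310.62964903]
0.125 [443.96994034 274.63970741] [292.66332732 297.45653849]
0.135 [445.34726191 258.84158153] [292.4963416  284.14430963]
0.145 [446.74074389 242.85809275] [292.32758302 270.69074694]
0.155 [448.15067239 226.68595947] [292.1570232  257.09358764]
```

View pics/c9.png

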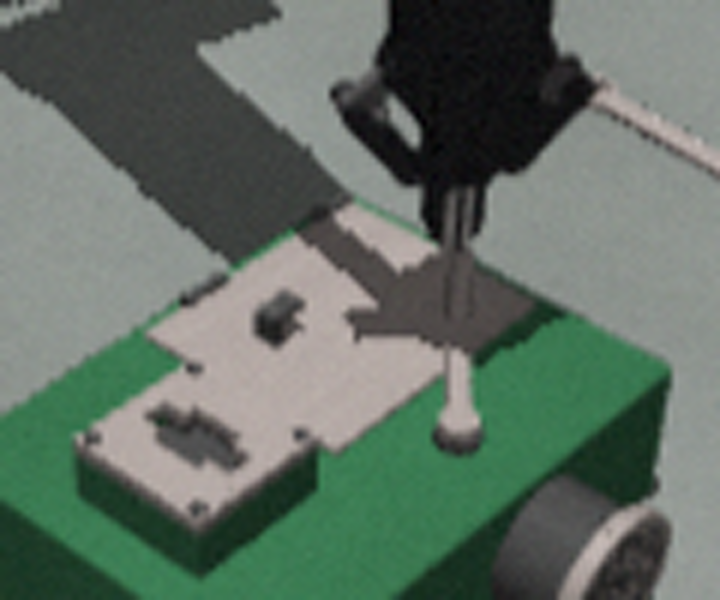

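View pics/c10.png

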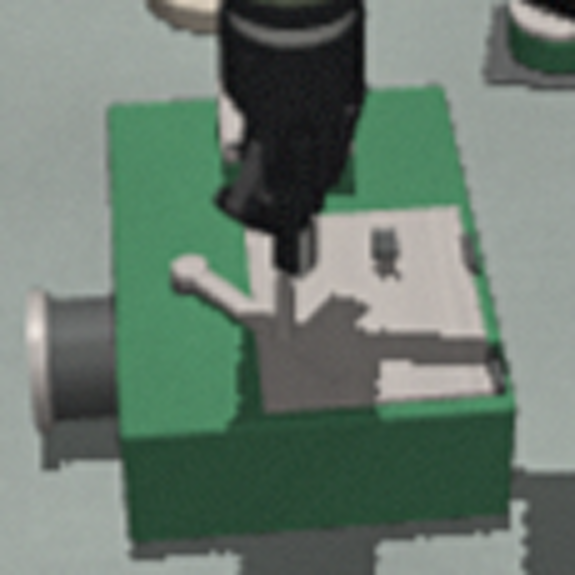

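The side and scene views both put the shut fingertips at z ≈ 0.145 while the TCP reads 0.142. So the tips are about level with the TCP, not 25 mm ahead, and they passed over the 143 mm stud. I'll retrace and go 27 mm lower.

>>> {"name": "send_rows", "arguments": {"delta_rot": [[0,0,0.075],[0,0,0.075],[0,0,0.075],[0,0,0.075],[0,0,0],[0,0,0],[0,0,0],[0,0,0]], "delta_pos": [[-0.11,0.6,0],[-0.11,0.6,0],[-0.11,0.6,0],[-0.11,0.6,0],[0,0.5,0],[0,0.5,0],[0,0.5,0],[0,0,0]], "jaw": [-1,-1,-1,-1,-1,-1,-1,-1]}}

```text
time_s: 6.67
tcp_pos: [0.5874, 0.1925, 0.1408]
eef_rot: [0.941, 2.997, 0.001]
ft_force: [-0.4, 1.1, -0.1]
opening: 0.0001
```

```bash
python3 - <<'E'
from go import *; from fit import T,p
t=T(p,(.0403,.1125,.115)); plan(*t,p[2]+np.pi/2-.9)
E
```

```text
t 6.6667 tcp [0.5874 0.1925 0.1408] tilt [ 8.e-04  5.e-04 -1.e+00] cur ay 0.962 rotz 0.001 | pos cm before [-0.17 -0.08  2.58] after [-0.17 -0.08  2.58] F [-0.4  1.1 -0.1] op 0.0001 q [ 0.18  0.37  1.51  0.    1.26 -0.79]
```

>>> {"name": "send_rows", "arguments": {"delta_rot": [[0,0,0],[0,0,0],[0,0,0],[0,0,0]], "delta_pos": [[-0.1,0,0.8],[0,0,0.8],[0,0,0.8],[0,0,0]], "jaw": [-1,-1,-1,-1]}}

```text
time_s: 7.0
tcp_pos: [0.5854, 0.1905, 0.1134]
eef_rot: [-0.942, -2.992, 0.004]
ft_force: [-1.1, -0.0, 0.1]
opening: -0.0003
```

```bash
python3 - <<'E'
from go import *; from fit import T,p
shot('side','s3'); crop('s3',185,155,300,270,5,'c11');s=state()['tcp_pos'];plan(*s,.96)
for z in (.1,.11,.12,.13,.14): print(z,(proj('s3',(*s[:2],z))-[185,155])*5)
E
```

```text
t 7.05 tcp [0.5859 0.1906 0.1143] tilt [-4.3e-03 -8.0e-04 -1.0e+00] cur ay 0.961 rotz 0.001 | pos cm before [0. 0. 0.] after [0. 0. 0.] F [-0.2 -0.2  0.7] op -0.0003 q [ 0.17  0.4   1.53 -0.    1.21 -0.79]
0.1 [242.32815219 364.54205699]
0.11 [241.89332537 351.52263366]
0.12 [241.45386007 338.36432638]
0.13 [241.00968166 325.06490092]
0.14 [240.56071391 311.62207488]
```

View pics/c11.png

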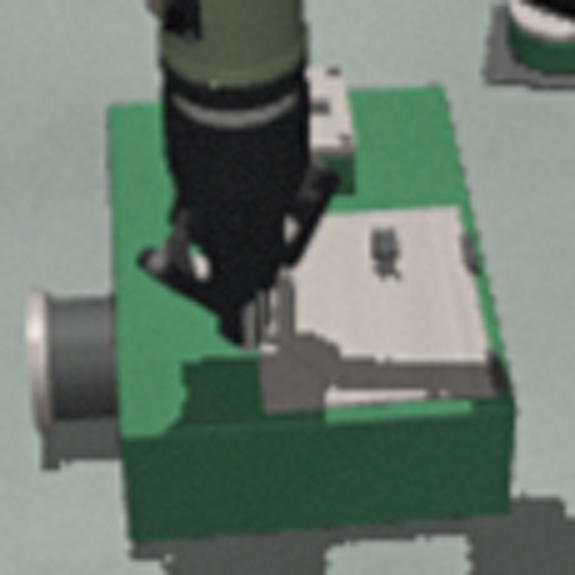

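The tips are now at z ≈ 0.115, beside the stud at crop (283,310). Pushing.

>>> {"name": "send_rows", "arguments": {"delta_rot": [[0,0,0],[0,0,0],[0,0,0],[0,0,-0.075],[0,0,-0.075],[0,0,-0.075],[0,0,-0.075]], "delta_pos": [[0.1,-0.5,0],[0.05,-0.5,0],[0,-0.5,0],[0.11,-0.6,0],[0.11,-0.6,0],[0.11,-0.6,0],[0.11,-0.6,0]], "jaw": [-1,-1,-1,-1,-1,-1,-1]}}

```text
time_s: 7.63
tcp_pos: [0.5625, 0.1604, 0.1172]
eef_rot: [0.479, 3.104, 0.001]
ft_force: [0.1, 1.4, 0.1]
opening: -0.0002
```

```bash
python3 - <<'E'
from go import *; from fit import T,p
shot('wrist','w5');plan(*T(p,(-.015,.045,.115)),p[2]+np.pi/2)
E
```

```text
t 7.6833 tcp [0.5618 0.1594 0.1171] tilt [ 1.e-04 -6.e-04 -1.e+00] cur ay 1.266 rotz -0.595 | pos cm before [-0.79 -4.89  0.21] after [ 2.09 -4.5   0.21] F [-0.2 -0.9 -0.4] op 0.0001 q [ 0.13  0.33  1.62 -0.    1.19 -1.14]
```

View pics/w5.png

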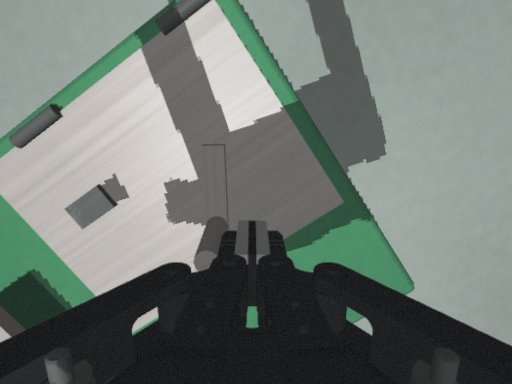

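The arm now stands vertical in the picture, so the latch is moving with the tool. I'll go on.

>>> {"name": "send_rows", "arguments": {"delta_rot": [[0,0,-0.075],[0,0,-0.075],[0,0,-0.075],[0,0,-0.075],[0,0,-0.075],[0,0,-0.075]], "delta_pos": [[0.14,-0.6,0.04],[0.14,-0.6,0.03],[0.14,-0.6,0],[0.14,-0.6,0],[0.14,-0.6,0],[0.14,-0.6,0]], "jaw": [-1,-1,-1,-1,-1,-1]}}

```text
time_s: 8.18
tcp_pos: [0.5501, 0.1262, 0.1165]
eef_rot: [-0.223, 3.132, 0.001]
ft_force: [0.4, 1.4, -0.6]
opening: 0.0002
```

```bash
python3 - <<'E'
from go import *; from fit import T,p
shot('wrist','w6');plan(*T(p,(-.015,.045,.115)),p[2]+np.pi/2)
E
```

```text
t 8.2333 tcp [0.5499 0.125  0.1164] tilt [ 8.e-04 -6.e-04 -1.e+00] cur ay 1.715 rotz -0.146 | pos cm before [-0.27 -1.52  0.14] after [-0.04 -1.54  0.14] F [-0.6 -0.9 -0.3] op -0.0002 q [ 0.07  0.3   1.67 -0.    1.17 -1.64]
```

View pics/w6.png

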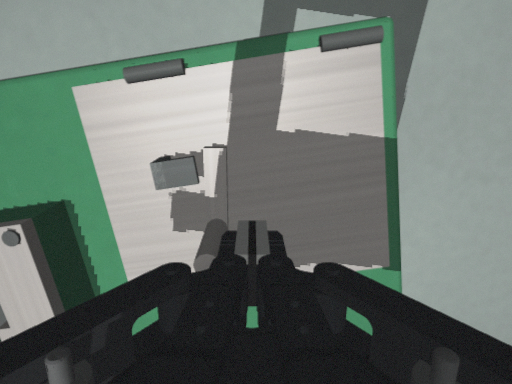

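>>> {"name": "send_rows", "arguments": {"delta_rot": [[0,0,-0.075],[0,0,-0.072],[0,0,0],[0,0,0]], "delta_pos": [[0.08,-0.6,0.04],[0.08,-0.55,0.03],[0,-0.2,0],[0,0,0]], "jaw": [-1,-1,-1,-1]}}

```text
time_s: 8.57
tcp_pos: [0.5506, 0.1133, 0.1155]
eef_rot: [0.443, -3.11, -0.002]
ft_force: [-2.0, 1.7, 1.8]
opening: -0.0002
```

>>> {"name": "send_rows", "arguments": {"delta_rot": [[0,0,0],[0,0,0]], "delta_pos": [[0,-0.2,0],[0,0,0]], "jaw": [-1,-1]}}

```text
time_s: 8.73
tcp_pos: [0.5506, 0.1131, 0.1155]
eef_rot: [0.445, -3.109, -0.006]
ft_force: [-3.2, 6.9, 2.0]
opening: 0.0005
```

>>> {"name": "send_rows", "arguments": {"delta_rot": [[0,0,0],[0,0,0]], "delta_pos": [[0,-0.2,0],[0,0,0]], "jaw": [-1,-1]}}

```text
time_s: 8.9
tcp_pos: [0.5507, 0.1129, 0.1155]
eef_rot: [0.446, -3.108, -0.011]
ft_force: [-4.8, 11.5, 3.8]
opening: -0.0
```

```bash
python3 - <<'E'
from go import *; from fit import T,p
shot('wrist','w7');plan(*T(p,(-.015,.045,.115)),p[2]+np.pi/2)
E
```

```text
t 8.95 tcp [0.5507 0.1129 0.1155] tilt [-0.0025  0.0065 -1.    ] cur ay 1.856 rotz -0.005 | pos cm before [-0.32 -0.36  0.04] after [-0.32 -0.36  0.04] F [-5.7 11.5  3.5] op -0.0003 q [ 0.04  0.29  1.68  0.01  1.17 -1.81]
```

View pics/w7.png

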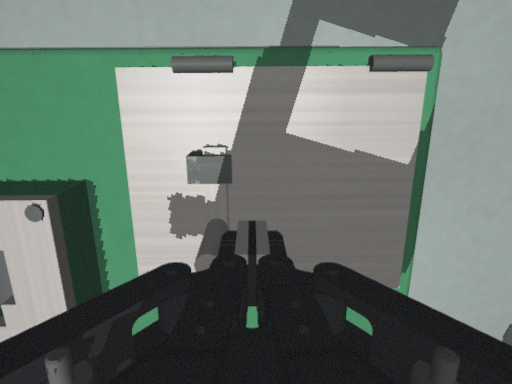

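The arm's end is through the catch at (215,150). The tool has stopped, with the force rising to 13 N against about 1 N of friction, so the latch is on its stop. Backing off and rising to check.

>>> {"name": "send_rows", "arguments": {"delta_rot": [[0,0,0],[0,0,0],[0,0,0],[0,0,0],[0,0,0],[0,0,0],[0,0,0],[0,0,0]], "delta_pos": [[0,0.6,0],[0,1,0],[0,1,0],[0,0,-3],[0,0,-4],[0,0,-4],[0,0,-4],[0,0,0]], "jaw": [-1,-1,-1,-1,-1,-1,0,1]}}

```text
time_s: 9.62
tcp_pos: [0.55, 0.1349, 0.2758]
eef_rot: [-0.446, 3.091, -0.003]
ft_force: [1.2, -0.1, 1.3]
opening: 0.0233
```

```bash
python3 - <<'E'
from go import *; from fit import T,p
shot('wrist','w8');plan(.464,-.27,.25,-.4+np.pi/2); plan(.464,-.27,.25,-.4)
for th in (0,.03,.06,.1): print(th,proj('w8',T(p,(.065-.08*np.cos(th),.03+.08*np.sin(th),.143))),proj('w8',T(p,(.065-.125*np.cos(th),.03+.125*np.sin(th),.102))))
crop('w8',60,100,300,300,3,'c12')
E
```

```text
t 9.6667 tcp [0.5483 0.1347 0.2719] tilt [ 1.330e-02  6.000e-04 -9.999e-01] cur ay 1.857 rotz 0.687 | pos cm before [ 19.56 -36.42   2.05] after [ -7.96 -40.57   2.05] F [-0.6  0.5  0.1] op 0.0306 q [ 0.09  0.14  1.52 -0.    1.47 -1.77]
t 9.6667 tcp [0.5483 0.1347 0.2719] tilt [ 1.330e-02  6.000e-04 -9.999e-01] cur ay 1.857 rotz -0.884 | pos cm before [ 19.56 -36.42   2.05] after [40.57 -7.96  2.05] F [-0.6  0.5  0.1] op 0.0306 q [ 0.09  0.14  1.52 -0.    1.47 -1.77]
0 [207.34252884 167.11401742] [211.05977441 113.80321981]
0.03 [209.96429339 167.14258766] [214.80991557 113.84326572]
0.06 [212.58687426 167.24779024] [218.56066195 113.99824774]
0.1 [216.07989046 167.50702649] [223.55482391 114.38328351]
```

View pics/c12.png

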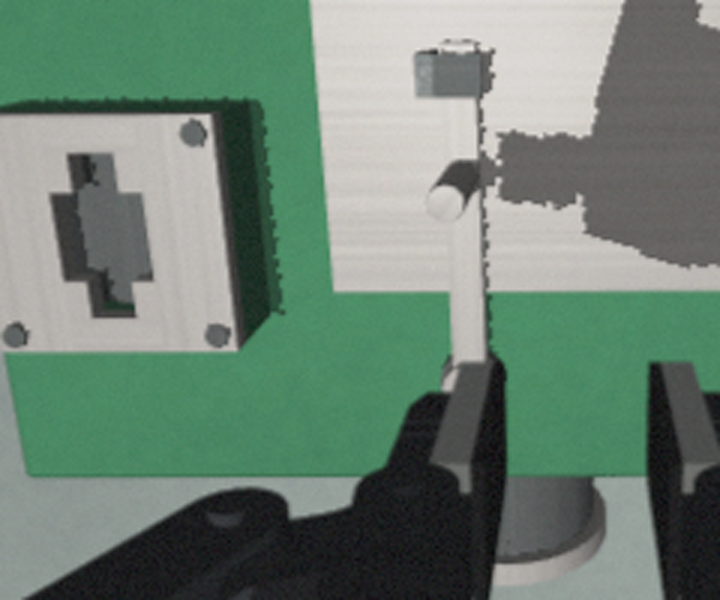

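The stud is at full-picture pixel (208,167), against (207,167) predicted for angle 0, and the arm is in its catch. The latch is closed. Now to the key.

>>> {"name": "send_rows", "arguments": {"delta_rot": [[0,0,0.115],[0,0,0.115],[0,0,0.115],[0,0,0.115],[0,0,0.115],[0,0,0.112],[0,0,0],[0,0,0],[0,0,0],[0,0,0],[0,0,0],[0,0,0],[0,0,0],[0,0,0],[0,0,0],[0,0,0],[0,0,0],[0,0,0],[0,0,0],[0,0,0]], "delta_pos": [[0,0,0],[0,0,0],[0,0,0],[0,0,0],[0,0,0],[0,0,0],[-0.66,-3.38,0],[-0.66,-3.38,0],[-0.66,-3.38,0],[-0.66,-3.38,0],[-0.66,-3.38,0],[-0.66,-3.38,0],[-0.66,-3.38,0],[-0.66,-3.38,0],[-0.66,-3.38,0],[-0.66,-3.38,0],[-0.66,-3.38,0],[-0.66,-3.38,0],[0,0,0],[0,0,0]], "jaw": [1,1,1,1,1,1,1,1,1,1,1,1,1,1,1,1,1,1,1,1]}}

```text
time_s: 11.33
tcp_pos: [0.4587, -0.2715, 0.2635]
eef_rot: [-0.63, -3.075, -0.002]
ft_force: [1.0, -0.1, 0.3]
opening: 0.0853
```

```bash
python3 - <<'E'
from go import *; from fit import T,p
shot('wrist','w9');plan(.464,-.27,.25,-.4+np.pi/2); crop('w9',120,80,380,280,3,'c13')
E
```

```text
t 11.3833 tcp [ 0.4591 -0.2703  0.2637] tilt [-0.002  0.002 -1.   ] cur ay 1.169 rotz -0.002 | pos cm before [-0.44  0.21  1.37] after [-0.44  0.21  1.37] F [-0.4 -0.3 -0.7] op 0.0854 q [-0.69  0.09  1.59  0.    1.46 -1.86]
```

View pics/w9.png

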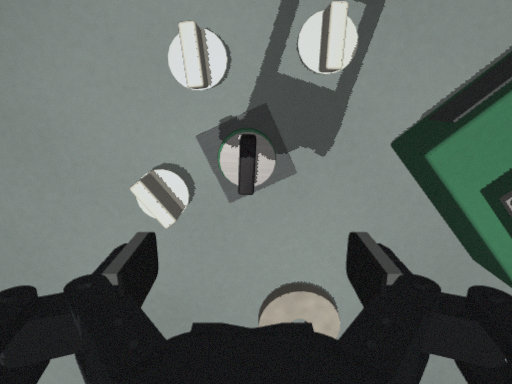

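View pics/c13.png

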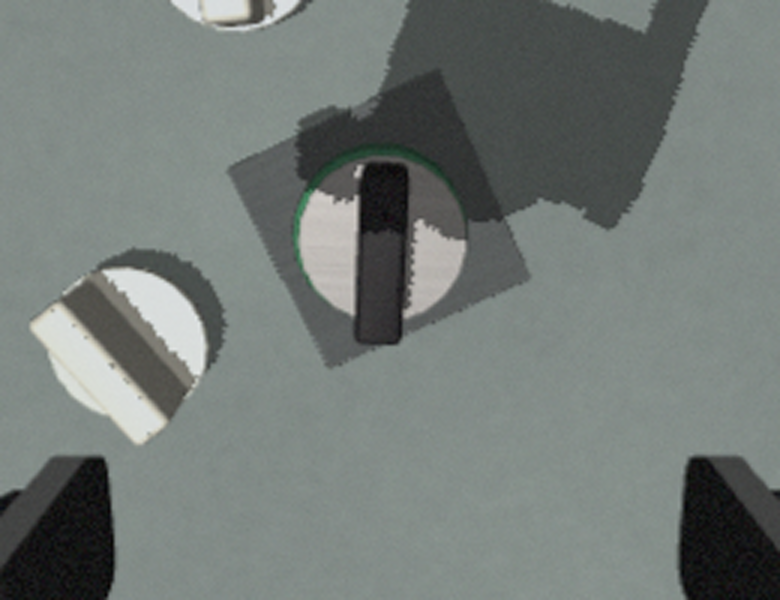

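```bash
python3 - <<'E'
from go import *
c=lambda x,y:((x+.5)/3-.5+120,(y+.5)/3-.5+80)
a=back('w9',c(385,165),.078);b=back('w9',c(379,344),.078);print(a,b,(a+b)/2,np.linalg.norm(a-b),'yaw',np.arctan2(*(b-a)[1::-1]), np.linalg.norm(back('w9',c(355,343),.078)-back('w9',c(402,345),.078)))
print('flange',back('w9',c(382,238),.038)); f=[back('w9',c(*q),.038) for q in [(297,240),(467,240),(382,152),(382,322)]];print(f)
k=(a+b)/2; y=np.arctan2(*(b-a)[1::-1]); plan(k[0],k[1],.078,y+np.pi/2)
E
```

```text
[ 0.43019734 -0.26216945  0.078     ] [ 0.48978005 -0.29035838  0.078     ] [ 0.45998869 -0.27626391  0.078     ] 0.06591445167885467 yaw -0.44190185512486063 0.017411213207330176
flange [ 0.46036257 -0.27700666  0.038     ]
[array([ 0.44763373, -0.30875206,  0.038     ]), array([ 0.47459035, -0.24590693,  0.038     ]), array([ 0.42893814, -0.26338504,  0.038     ]), array([ 0.49254485, -0.29095678,  0.038     ])]
t 11.3833 tcp [ 0.4591 -0.2703  0.2637] tilt [-0.002  0.002 -1.   ] cur ay 1.169 rotz 0.04 | pos cm before [-0.36 -0.54 18.57] after [-0.38 -0.52 18.57] F [-0.4 -0.3 -0.7] op 0.0854 q [-0.69  0.09  1.59  0.    1.46 -1.86]
```

>>> {"name": "send_rows", "arguments": {"delta_rot": [[0,0,0.04],[0,0,0],[0,0,0],[0,0,0],[0,0,0],[0,0,0],[0,0,0]], "delta_pos": [[0,0,0],[-0.38,-0.52,2.5],[0,0,3.5],[0,0,3.5],[0,0,3.5],[0,0,1.4],[0,0,0]], "jaw": [-0.15,-0.15,-0.15,-0.15,-0.15,-0.15,-0.15]}}

```text
time_s: 11.97
tcp_pos: [0.4579, -0.2721, 0.1157]
eef_rot: [-0.68, -3.057, -0.009]
ft_force: [-0.1, 1.0, 0.1]
opening: 0.0361
```

```bash
python3 - <<'E'
from go import *
shot('wrist','w10');shot('scene','sc4');shot('side','s4');plan(.460,-.2765,.078,-.44+np.pi/2); crop('sc4',80,155,200,265,5,'c14')
s=state()['tcp_pos']
for z in (.06,.078,.1,.12,.14): print(z,(proj('sc4',(*s[:2],z))-[80,155])*5,(proj('s4',(*s[:2],z))-[245,100])*5)
crop('s4',245,100,355,200,5,'c15')
E
```

```text
t 12.1167 tcp [ 0.4621 -0.2764  0.1223] tilt [ 0.0015 -0.0012 -1.    ] cur ay 1.132 rotz 0.002 | pos cm before [ 0.2  -0.1   4.43] after [ 0.2  -0.1   4.43] F [-0.1 -0.3  0.2] op 0.0364 q [-0.7   0.24  1.73  0.    1.17 -1.83]
0.06 [280.6182843  330.82760114] [255.81895182 257.71727212]
0.078 [274.56514705 308.17676034] [257.5265731  236.80228242]
0.1 [266.98091236 279.79655259] [259.64818354 210.81674282]
0.12 [259.90187276 253.30678497] [261.61069328 186.77987268]
0.14 [252.64031378 226.1340298 ] [263.60620618 162.3387791 ]
```

View pics/w10.png

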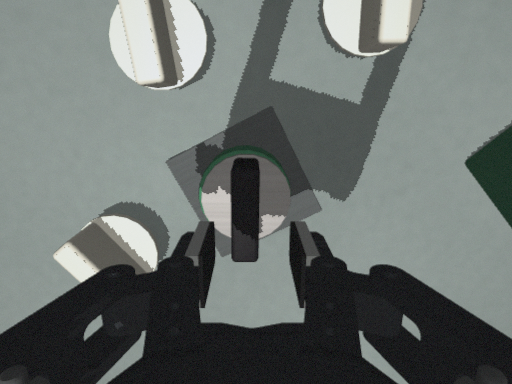

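View pics/c14.png

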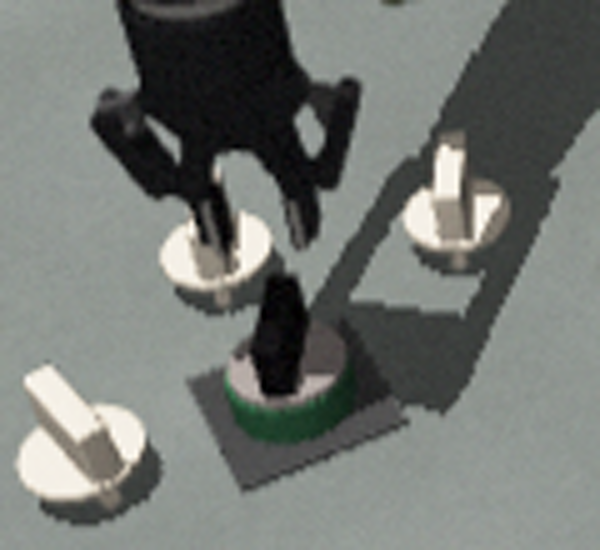

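View pics/c15.png

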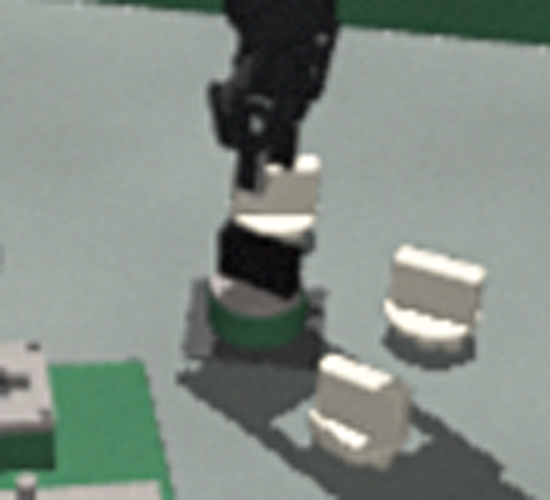

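```bash
python3 - <<'E'
from go import *
crop('w10',190,140,320,280,5,'c16')
a=back('w10',(245.5,157.5),.078);b=back('w10',(244.5,261),.078);k=(a+b)/2
print(a,b,k,np.linalg.norm(a-b),'yaw',np.arctan2(*(b-a)[1::-1])); d=np.load('pics/w10.npz');print(d['tcp'])
M=R.from_rotvec(d['rot']).as_matrix(); print('in tool',M.T@(k-d['tcp']))
E
```

```text
[ 0.42718957 -0.26036212  0.078     ] [ 0.48915413 -0.29056834  0.078     ] [ 0.45817185 -0.27546523  0.078     ] 0.06893491561659844 yaw -0.4535781513573024
[ 0.45791725 -0.2720841   0.1156999 ]
in tool [-0.0020851  -0.00307431  0.03766935]
```

View pics/c16.png

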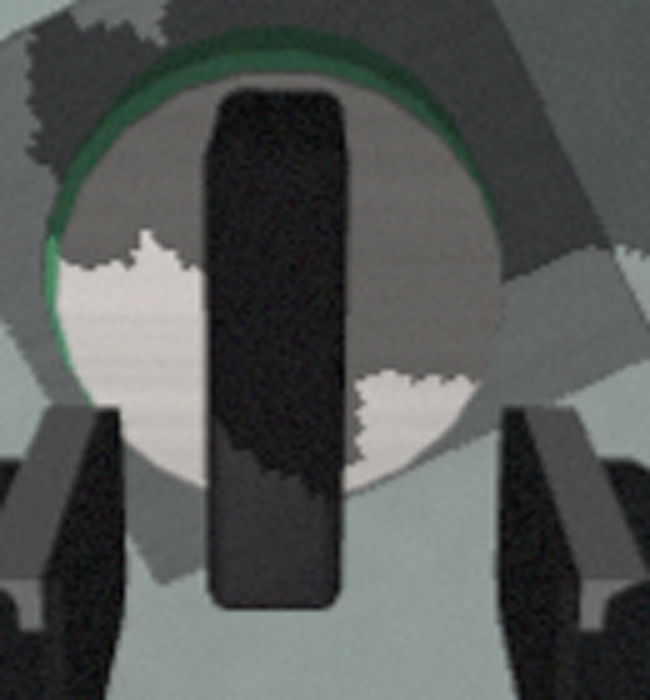

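The arm was still settling in that one, so I'll take it again at rest.

```bash
python3 - <<'E'
from go import *
shot('wrist','w11')
im=cv2.imread('pics/w11.png'); g=cv2.cvtColor(im,cv2.COLOR_BGR2GRAY)
for r in (175,190,205,235,250): 
    row=g[r,200:290].astype(int); i=np.where(row<45)[0]+200; print(r,i.min(),i.max())
plan(.46,-.2765,.045,1.13)
crop('w11',190,140,320,280,5,'c17')
E
```

```text
175 235 262
190 236 261
205 236 261
235 205 260
250 200 214
t 12.1667 tcp [ 0.4626 -0.2771  0.1231] tilt [ 0.0029 -0.0023 -1.    ] cur ay 1.132 rotz 0.002 | pos cm before [ 0.29 -0.05  7.81] after [ 0.29 -0.05  7.81] F [0.1 0.5 0.2] op 0.0362 q [-0.7   0.24  1.73  0.    1.17 -1.83]
```

View pics/c17.png

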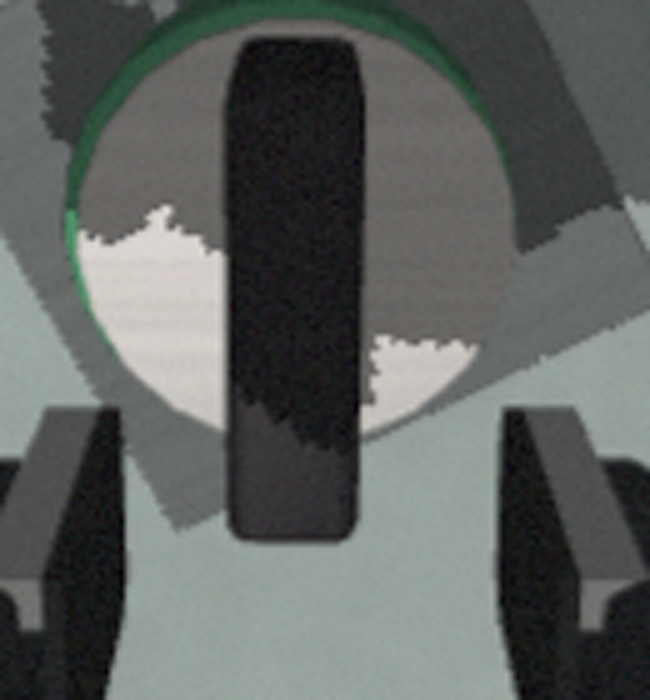

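```bash
python3 - <<'E'
from go import *
c=lambda x,y:((x+.5)/5-.5+190,(y+.5)/5-.5+140)
a=back('w11',c(299,38),.078);b=back('w11',c(292,542),.078);k=(a+b)/2; d=np.load('pics/w11.npz')
M=R.from_rotvec(d['rot']).as_matrix(); print(k,np.linalg.norm(a-b),np.arctan2(*(b-a)[1::-1]),'in tool',M.T@(k-d['tcp']),d['tcp'])
print(state()['tcp_pos'])
E
```

```text
[ 0.45871818 -0.27572768  0.078     ] 0.06841753343987099 -0.4553530873071911 in tool [ 0.00345561 -0.00079613  0.04430151] [ 0.46211915 -0.27642122  0.12230747]
[ 0.46257435 -0.27708488  0.12312928]
```

>>> {"name": "send_rows", "arguments": {"delta_rot": [[0,0,0.012],[0,0,0],[0,0,0],[0,0,0],[0,0,0],[0,0,0]], "delta_pos": [[0.1,-0.05,2],[0,0,2],[0,0,1.5],[0,0,1.2],[0,0,0.6],[0,0,0]], "jaw": [-0.15,-0.15,-0.15,-0.15,-0.15,-0.15]}}

```text
time_s: 12.67
tcp_pos: [0.4598, -0.2767, 0.0479]
eef_rot: [-0.703, -3.061, -0.0]
ft_force: [0.2, -0.5, 0.6]
opening: 0.0364
```

>>> {"name": "send_rows", "arguments": {"delta_rot": [[0,0,0],[0,0,0]], "delta_pos": [[0,0,0],[0,0,0]], "jaw": [-0.15,-0.15]}}

```text
time_s: 12.83
tcp_pos: [0.4609, -0.2777, 0.0495]
eef_rot: [0.703, 3.059, -0.002]
ft_force: [-0.4, -0.2, 0.3]
opening: 0.0361
```

```bash
python3 - <<'E'
from go import *
shot('scene','sc5');shot('side','s5');plan(.460,-.2765,.045,-.45+np.pi/2); crop('sc5',80,155,200,265,5,'c18')
crop('s5',245,100,355,200,5,'c19')
E
```

```text
t 12.9333 tcp [ 0.4607 -0.2776  0.0494] tilt [ 0.0019 -0.0016 -1.    ] cur ay 1.119 rotz -0.002 | pos cm before [0.12 0.06 0.44] after [0.12 0.06 0.44] F [0.4 0.5 0.5] op 0.036 q [-0.7   0.34  1.78 -0.    1.02 -1.82]
```

View pics/c18.png

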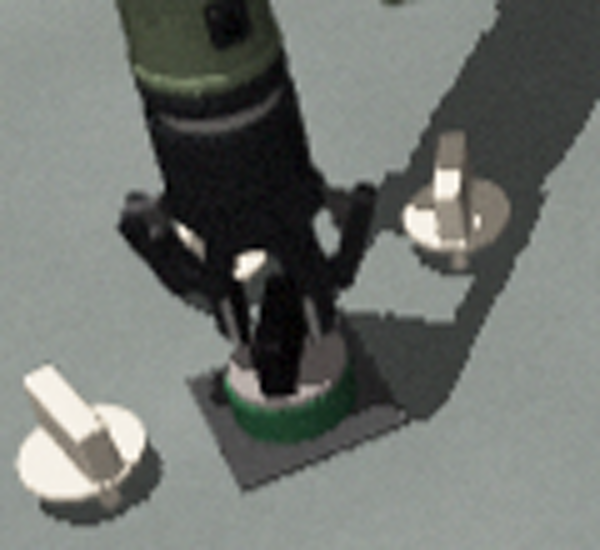

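View pics/c19.png

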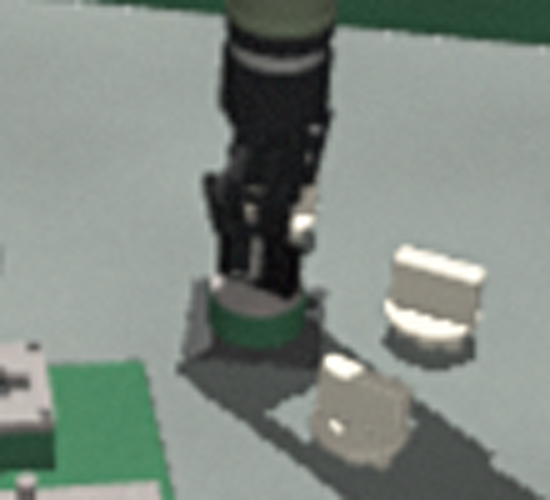

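The fingers straddle the plate, with the tips just above the flange. Going 3 mm lower and gripping.

>>> {"name": "send_rows", "arguments": {"delta_rot": [[0,0,0],[0,0,0],[0,0,0],[0,0,0],[0,0,0],[0,0,0]], "delta_pos": [[0.05,0.05,0.3],[0,0,0],[0,0,0],[0,0,0],[0,0,0],[0,0,0]], "jaw": [-1,-1,-1,-1,-1,-1], "grip_force": 80}}

```text
time_s: 13.43
tcp_pos: [0.4601, -0.2766, 0.0457]
eef_rot: [0.704, 3.061, -0.001]
ft_force: [-0.1, -0.2, 3.7]
opening: 0.0167
```

>>> {"name": "send_rows", "arguments": {"delta_rot": [[0,0,0],[0,0,0],[0,0,0],[0,0,0],[0,0,0]], "delta_pos": [[0,0,-1],[0,0,-1.5],[0,0,-1.5],[0,0,0],[0,0,0]], "jaw": [-1,-1,-1,-1,-1]}}

```text
time_s: 13.85
tcp_pos: [0.4598, -0.2763, 0.0855]
eef_rot: [0.704, 3.061, -0.001]
ft_force: [-1.4, 0.5, -1.5]
opening: 0.0167
```

```bash
python3 - <<'E'
from go import *
shot('scene','sc6');shot('wrist','w12');plan(.460,-.2765,.045,-.45+np.pi/2); crop('sc6',80,155,200,265,5,'c20')
E
```

```text
t 13.95 tcp [ 0.4587 -0.2754  0.084 ] tilt [-0.002   0.0016 -1.    ] cur ay 1.119 rotz -0.002 | pos cm before [-0.18 -0.04  3.9 ] after [-0.18 -0.04  3.9 ] F [ 0.2 -0.3 -2.7] op 0.0164 q [-0.7   0.29  1.76 -0.    1.1  -1.82]
```

View pics/c20.png

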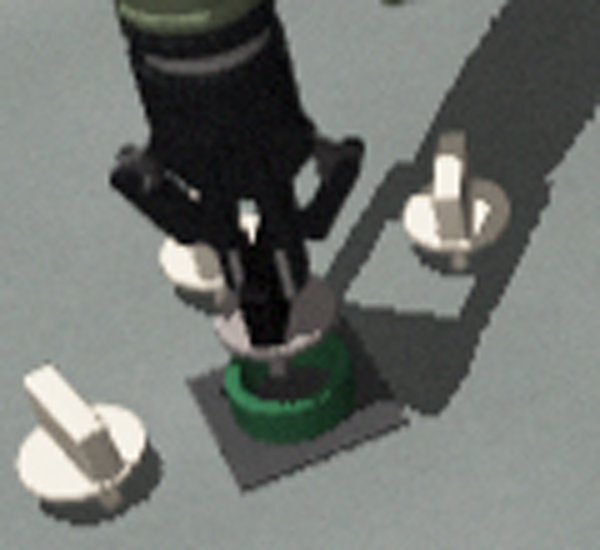

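View pics/w12.png

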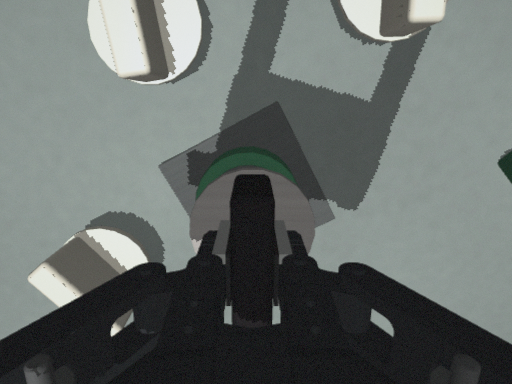

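```bash
python3 - <<'E'
from go import *
crop('w12',190,150,320,340,4,'c21')
d=np.load('pics/w12.npz');H=d['hand_eye'];K=d['mtx']
def ontool(uv,z):
    r=H[:3,:3]@np.linalg.inv(K)@np.array([*uv,1.]); return H[:3,3]+r*(z-H[2,3])/r[2]
def pt(q): c=K@(H[:3,:3].T@(np.array(q)-H[:3,3])); return c[:2]/c[2]
for x0 in (-.004,0,.004):
  print(x0,[pt((x0+sx*.032,0,z)).round(1) for sx in (1,-1) for z in (-.0323,.0077)], 'flange far',pt((x0+.034,0,.0077)).round(1),pt((x0,-.034,.0077)).round(1),pt((x0,.034,.0077)).round(1))
E
```

```text
-0.004 [array([248.6, 201.3]), array([249.4, 176.7]), array([249.2, 337.8]), array([249.7, 286.1])] flange far [249.4 172.9] [186.7 234.2] [312.4 234. ]
0 [array([248.6, 191.6]), array([249.3, 169.1]), array([249.1, 330.2]), array([249.7, 279.9])] flange far [249.3 165.3] [186.3 227.3] [312.8 227.2]
0.004 [array([248.5, 181.6]), array([249.3, 161.4]), array([249.1, 322.6]), array([249.7, 273.6])] flange far [249.3 157.5] [185.9 220.4] [313.2 220.2]
```

View pics/c21.png

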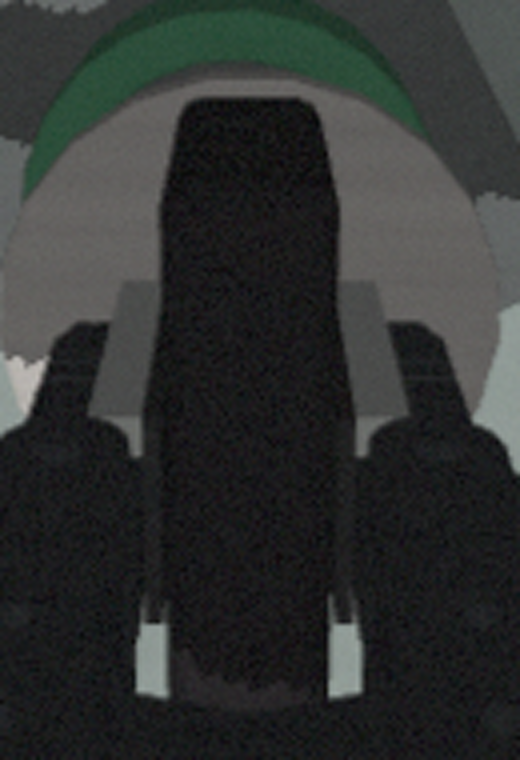

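```bash
python3 - <<'E'
from go import *; from fit import T,p
t=T(p,(-.0025,-.086,.21)); print(t); plan(*t,p[2]+np.pi/2)
E
```

```text
[ 0.60419454 -0.01157391  0.21      ]
t 13.95 tcp [ 0.4587 -0.2754  0.084 ] tilt [-0.002   0.0016 -1.    ] cur ay 1.119 rotz -0.742 | pos cm before [ -1.54  30.1  -12.58] after [-21.48  21.14 -12.58] F [ 0.2 -0.3 -2.7] op 0.0164 q [-0.7   0.29  1.76 -0.    1.1  -1.82]
```

>>> {"name": "send_rows", "arguments": {"delta_rot": [[0,0,0],[0,0,0],[0,0,-0.106],[0,0,-0.106],[0,0,-0.106],[0,0,-0.106],[0,0,-0.106],[0,0,-0.106],[0,0,-0.106],[0,0,0]], "delta_pos": [[0,0,-1.5],[0,0,-2],[0,0,-2],[0,0,-2],[0,0,-2],[0,0,-2],[0,0,-1],[0,0,0],[0,0,0],[0,0,0]], "jaw": [-1,-1,-1,-1,-1,-1,-1,-1,-1,-1]}}

```text
time_s: 14.78
tcp_pos: [0.4589, -0.2756, 0.2088]
eef_rot: [0.457, -3.106, -0.003]
ft_force: [-0.6, 0.0, -2.4]
opening: 0.0166
```

>>> {"name": "send_rows", "arguments": {"delta_rot": [[0,0,0],[0,0,0],[0,0,0],[0,0,0],[0,0,0],[0,0,0],[0,0,0],[0,0,0],[0,0,0],[0,0,0],[0,0,0],[0,0,0],[0,0,0],[0,0,0]], "delta_pos": [[-1,1,0],[-2,2,0],[-2.2,2.2,0],[-2.2,2.2,0],[-2.2,2.2,0],[-2.2,2.2,0],[-2.2,2.2,0],[-2.2,2.2,0],[-2.2,2.2,0],[-2,1.9,0],[-1,0.8,0],[0,0,0],[0,0,0],[0,0,0]], "jaw": [-1,-1,-1,-1,-1,-1,-1,-1,-1,-1,-1,-1,-1,-1]}}

```text
time_s: 15.95
tcp_pos: [0.6034, -0.0137, 0.2092]
eef_rot: [0.451, -3.107, 0.0]
ft_force: [-0.1, -0.6, -1.9]
opening: 0.0168
```

```bash
python3 - <<'E'
from go import *; from fit import T,p
t=T(p,(-.0025,-.086,.165)); plan(*t,p[2]+np.pi/2); plan(*t,p[2]+np.pi/2)
E
```

```text
t 15.95 tcp [ 0.6034 -0.0137  0.2092] tilt [-2.2e-03 -6.0e-04 -1.0e+00] cur ay 1.859 rotz -0.002 | pos cm before [-0.14  0.18  4.42] after [-0.14  0.18  4.42] F [-0.1 -0.6 -1.9] op 0.0168 q [-0.17  0.28  1.48 -0.    1.38 -2.02]
t 15.95 tcp [ 0.6034 -0.0137  0.2092] tilt [-2.2e-03 -6.0e-04 -1.0e+00] cur ay 1.859 rotz -0.002 | pos cm before [-0.14  0.18  4.42] after [-0.14  0.18  4.42] F [-0.1 -0.6 -1.9] op 0.0168 q [-0.17  0.28  1.48 -0.    1.38 -2.02]
```

Correct by (−0.14, +0.18), lower to 15 mm above the collar and look.

>>> {"name": "send_rows", "arguments": {"delta_rot": [[0,0,0],[0,0,0],[0,0,0],[0,0,0],[0,0,0]], "delta_pos": [[-0.14,0.18,1],[0,0,1],[0,0,0.8],[0,0,0],[0,0,0]], "jaw": [-1,-1,-1,-1,-1]}}

```text
time_s: 16.37
tcp_pos: [0.604, -0.011, 0.1806]
eef_rot: [0.453, -3.106, -0.001]
ft_force: [0.5, 0.8, -2.6]
opening: 0.0167
```

```bash
python3 - <<'E'
from go import *; from fit import T,p
t=T(p,(-.0025,-.086,.165)); plan(*t,p[2]+np.pi/2)
shot('wrist','w13');shot('scene','sc7');shot('side','s7');plan(*t,p[2]+np.pi/2)
crop('sc7',190,130,310,240,6,'c22');crop('s7',200,120,290,200,6,'c23')
for z in (.126,.150): print(z,(proj('sc7',T(p,(0,-.085,z)))-[190,130])*6,(proj('s7',T(p,(0,-.085,z)))-[200,120])*6)
E
```

```text
t 16.3667 tcp [ 0.604  -0.011   0.1806] tilt [-3.1e-03  4.0e-04 -1.0e+00] cur ay 1.86 rotz -0.001 | pos cm before [-0.01 -0.07  1.56] after [-0.01 -0.07  1.56] F [ 0.5  0.8 -2.6] op 0.0167 q [-0.16  0.31  1.51 -0.    1.33 -2.02]
t 16.5167 tcp [ 0.6055 -0.0109  0.1826] tilt [ 9.e-04 -2.e-04 -1.e+00] cur ay 1.861 rotz -0.0 | pos cm before [ 0.14 -0.03  1.76] after [ 0.14 -0.03  1.76] F [-0.3  0.2 -2.2] op 0.0166 q [-0.16  0.31  1.51 -0.    1.33 -2.02]
0.126 [314.24014277 433.64637095] [247.63449892 338.55881615]
0.15 [314.03065622 394.31329716] [247.04142385 301.0967273 ]
```

View pics/w13.png

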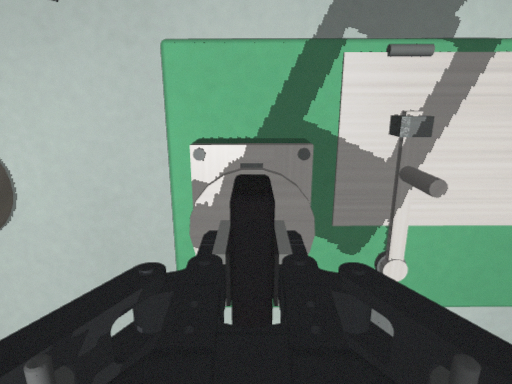

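View pics/c22.png

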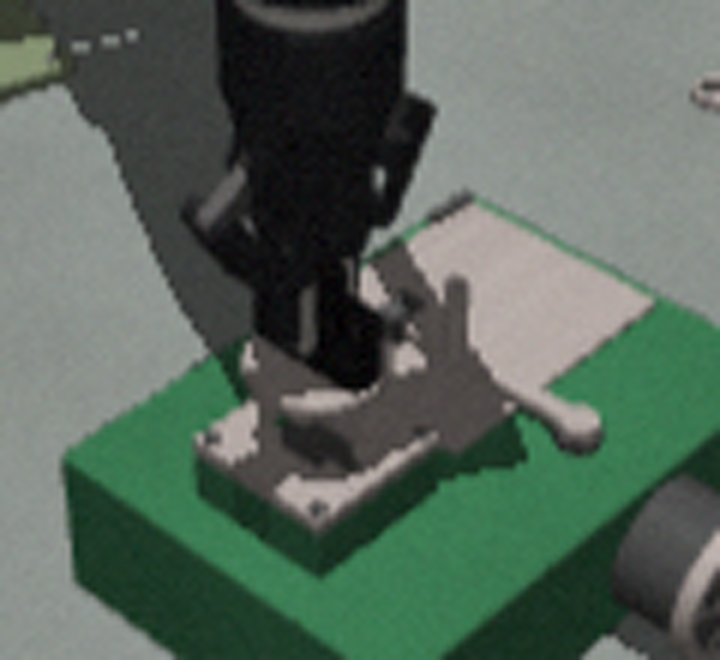

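View pics/c23.png

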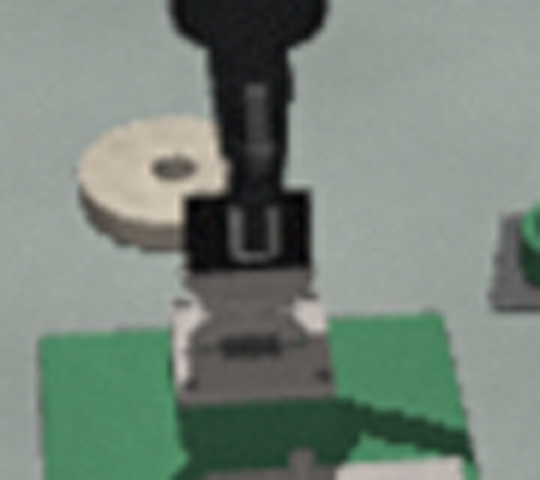

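```bash
python3 - <<'E'
from go import *; from fit import T,p
crop('w13',180,130,325,240,5,'c24')
d=np.load('pics/w13.npz');H=d['hand_eye'];K=d['mtx']
def ontool(uv,z):
    r=H[:3,:3]@np.linalg.inv(K)@np.array([*uv,1.]); return H[:3,3]+r*(z-H[2,3])/r[2]
for zt in (.1806,.1826):
  print('boss edge',ontool((252,144.5),zt-.126)[0]-.04,'slot end',ontool((252,165),zt-.126)-[.028,0,0],'bosscols',ontool((190,150),zt-.126)[1],ontool((312.5,150),zt-.126)[1])
print('flange far',ontool((252,169.5),.0077)[0]-.034, ontool((190,225),.0077)[1],ontool((315,225),.0077)[1])
E
```

```text
boss edge -0.0032018469265214303 slot end [-0.00477998  0.00156178  0.0546    ] bosscols -0.03887344637345448 0.04103874515948945
boss edge -0.003489101557356794 slot end [-0.0051999  0.0015627  0.0566   ] bosscols -0.03926760674018447 0.041425391940797834
flange far -0.0032793479111669355 -0.0317630385870569 0.0353131596289868
```

View pics/c24.png

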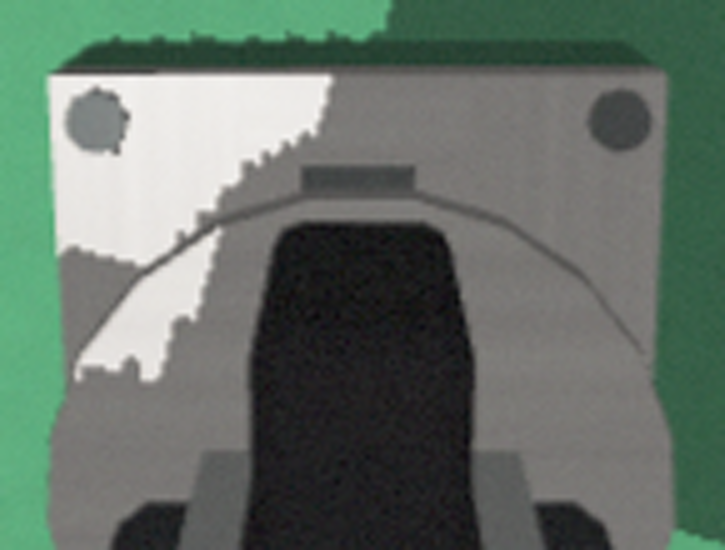

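The slot end (252,163) and the flange's far edge line up to within about 1 mm, and the key is square to the boss. Lowering in steps and watching the force.

>>> {"name": "send_rows", "arguments": {"delta_rot": [[0,0,0],[0,0,0],[0,0,0],[0,0,0],[0,0,0]], "delta_pos": [[0,0,0.8],[0,0,0.8],[0,0,0.8],[0,0,0.5],[0,0,0]], "jaw": [-1,-1,-1,-1,-1], "grip_force": 100}}

```text
time_s: 16.93
tcp_pos: [0.6035, -0.0104, 0.1507]
eef_rot: [0.454, -3.104, -0.002]
ft_force: [-0.3, -0.3, -1.9]
opening: 0.0165
```

>>> {"name": "send_rows", "arguments": {"delta_rot": [[0,0,0],[0,0,0],[0,0,0]], "delta_pos": [[0,0,0.4],[0,0,0.3],[0,0,0]], "jaw": [-1,-1,-1]}}

```text
time_s: 17.18
tcp_pos: [0.6054, -0.0107, 0.1467]
eef_rot: [-0.454, 3.108, -0.0]
ft_force: [-2.3, 0.3, 2.7]
opening: 0.0163
```

>>> {"name": "send_rows", "arguments": {"delta_rot": [[0,0,0],[0,0,0],[0,0,0]], "delta_pos": [[0,0,0.4],[0,0,0.4],[0,0,0]], "jaw": [-1,-1,-1]}}

```text
time_s: 17.43
tcp_pos: [0.6061, -0.0108, 0.14]
eef_rot: [-0.454, 3.106, -0.001]
ft_force: [-3.3, 1.2, 7.0]
opening: 0.0163
```

>>> {"name": "send_rows", "arguments": {"delta_rot": [[0,0,0],[0,0,0],[0,0,0]], "delta_pos": [[0,0,0.2],[0,0,0.2],[0,0,0]], "jaw": [-1,-1,-1]}}

```text
time_s: 17.68
tcp_pos: [0.6061, -0.0108, 0.1398]
eef_rot: [-0.454, 3.106, -0.002]
ft_force: [-10.8, 1.2, 22.8]
opening: 0.0159
```

The key is home: TCP z is 0.1398, against 0.1397 expected, and the force rises steeply to 23 N. A quick look, then the twist.

```bash
python3 - <<'E'
from go import *; from fit import T,p
print(state()['ft_torque'],state()['ft_force'],state()['tcp_pos'])
shot('scene','sc8');shot('side','s8')
crop('sc8',190,130,310,240,6,'c25');crop('s8',200,120,290,200,6,'c26')
a=cv2.imread('pics/c25.png');b=cv2.imread('pics/c26.png');a=a[150:630,120:560];b=cv2.resize(b,(360,320));o=np.zeros((480,800,3),np.uint8);o[:,:440]=a;o[:320,440:]=b;cv2.imwrite('pics/c27.png',o)
E
```

```text
[0.27033272 1.86970787 0.00610768] [-10.82955583   1.1802964   22.75500511] [ 0.60614699 -0.01079546  0.13975572]
```

View pics/c27.png

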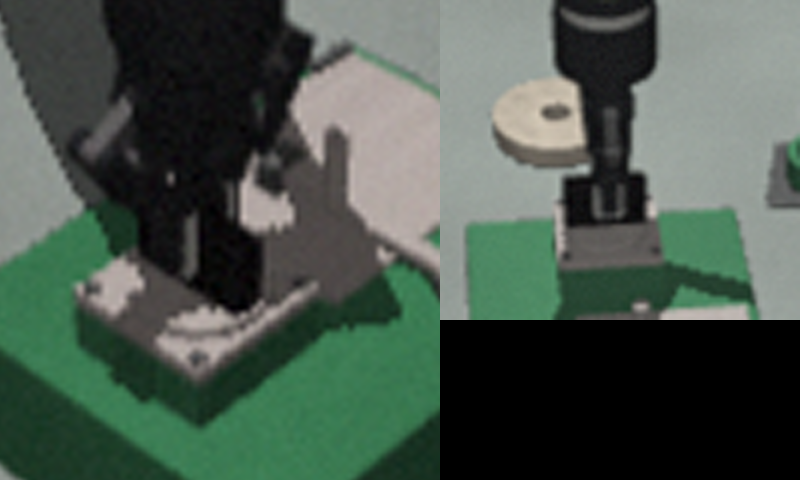

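>>> {"name": "send_rows", "arguments": {"delta_rot": [[0,0,0],[0,0,0]], "delta_pos": [[0.15,0,-0.05],[0,0,0]], "jaw": [-1,-1], "grip_force": 110}}

```text
time_s: 17.95
tcp_pos: [0.6062, -0.0108, 0.1398]
eef_rot: [-0.454, 3.102, -0.001]
ft_force: [-3.9, 2.6, 17.5]
opening: 0.0161
```

>>> {"name": "send_rows", "arguments": {"delta_rot": [[0,0,0.1],[0,0,0.1],[0,0,0.1],[0,0,0]], "delta_pos": [[0,0.015,0],[0,0.015,0],[0,0.015,0],[0,0,0]], "jaw": [-1,-1,-1,-1]}}

```text
time_s: 18.28
tcp_pos: [0.6068, -0.0114, 0.1398]
eef_rot: [0.02, 3.133, -0.003]
ft_force: [-3.5, -0.0, 16.0]
opening: 0.0162
```

```bash
python3 - <<'E'
from go import *
s=state();print(s['ft_torque'],s['ft_force']);plan(*s['tcp_pos'],1.861)
E
```

```text
[0.0292829  0.81970211 0.03038665] [-3.49286868e+00 -9.78399820e-05  1.59850881e+01]
t 18.2833 tcp [ 0.6068 -0.0114  0.1398] tilt [ 0.0082 -0.002  -1.    ] cur ay 1.558 rotz -0.303 | pos cm before [0. 0. 0.] after [0. 0. 0.] F [-3.5 -0.  16. ] op 0.0162 q [-0.16  0.35  1.55 -0.    1.24 -1.72]
```

>>> {"name": "send_rows", "arguments": {"delta_rot": [[0,0,0.1],[0,0,0.1],[0,0,0.1],[0,0,0.1],[0,0,0]], "delta_pos": [[0,0.015,0],[0,0.015,0],[0,0.015,0],[0,0.015,0],[0,0,0]], "jaw": [-1,-1,-1,-1,-1]}}

```text
time_s: 18.7
tcp_pos: [0.606, -0.0105, 0.1365]
eef_rot: [0.64, 3.069, 0.0]
ft_force: [2.0, -0.6, 4.6]
opening: 0.0161
```

>>> {"name": "send_rows", "arguments": {"delta_rot": [[0,0,0.1],[0,0,0.1],[0,0,0.1],[0,0,0.1],[0,0,0]], "delta_pos": [[0,0.015,0],[0,0.015,0],[0,0.015,0],[0,0.015,0],[0,0,0]], "jaw": [-1,-1,-1,-1,-1]}}

```text
time_s: 19.12
tcp_pos: [0.6061, -0.0103, 0.1362]
eef_rot: [1.234, 2.883, 0.001]
ft_force: [1.9, -1.6, 4.6]
opening: 0.0162
```

```bash
python3 - <<'E'
from go import *
s=state();print(s['ft_torque'],s['ft_force']);plan(*s['tcp_pos'],1.861)
E
```

```text
[-0.23533013 -0.40937303  0.09492107] [ 1.87827883 -1.59641795  4.55156168]
t 19.1167 tcp [ 0.6061 -0.0103  0.1362] tilt [ 0.005  -0.0016 -1.    ] cur ay 0.762 rotz -1.099 | pos cm before [0. 0. 0.] after [0. 0. 0.] F [ 1.9 -1.6  4.6] op 0.0162 q [-0.16  0.35  1.55 -0.    1.23 -0.92]
```

The TCP dropped 3.4 mm and the force fell to 4.6 N partway through the turn. I need to see whether the key seated or slid in the grip.

```bash
python3 - <<'E'
from go import *; from fit import T,p
shot('scene','sc9');shot('side','s9');shot('wrist','w14')
crop('sc9',210,160,290,220,9,'c28');crop('s9',205,130,275,190,9,'c29')
print([ (proj('sc9',T(p,q))-[210,160])*9 for q in [(0,-.085,.126),(0,-.085,.132)]])
E
```

```text
[array([291.36021416, 380.46955642]), array([291.28255522, 365.88835828])]
```

View pics/c28.png

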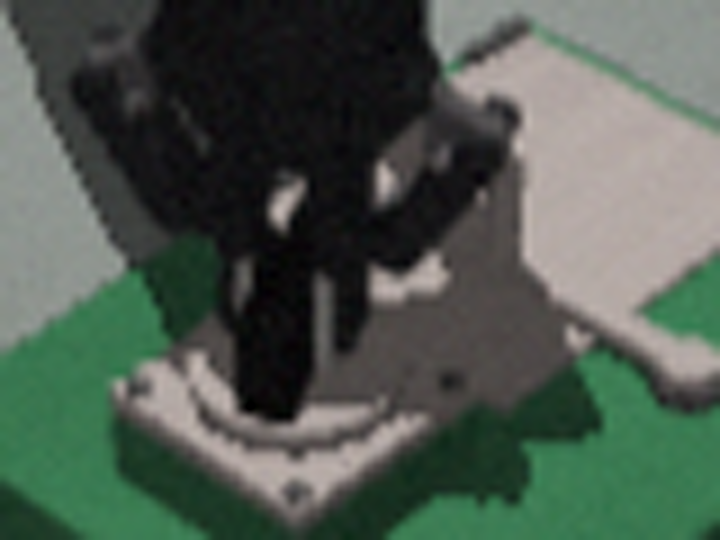

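View pics/c29.png

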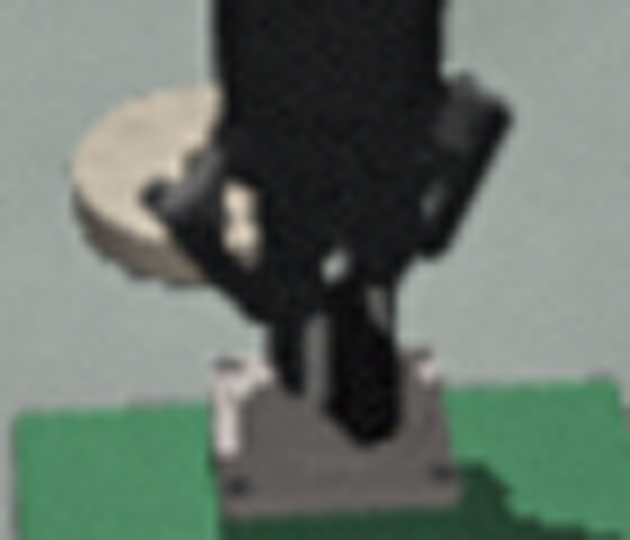

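View pics/w14.png

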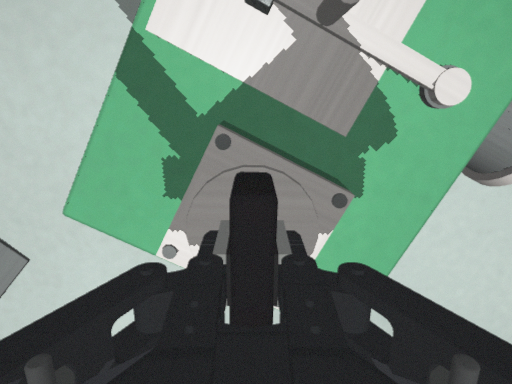

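The key didn't slide in the grip: the flange and plate edges in the wrist view are as before. So it was hung up about 3 mm high and has dropped in. Pressing to confirm a hard seat before the rest of the turn.

>>> {"name": "send_rows", "arguments": {"delta_rot": [[0,0,0],[0,0,0]], "delta_pos": [[0,0,0.2],[0,0,0]], "jaw": [-1,-1]}}

```text
time_s: 19.43
tcp_pos: [0.6059, -0.0102, 0.1337]
eef_rot: [1.233, 2.885, 0.001]
ft_force: [5.2, -2.2, 5.4]
opening: 0.0164
```

>>> {"name": "send_rows", "arguments": {"delta_rot": [[0,0,0],[0,0,0]], "delta_pos": [[0,0,0.2],[0,0,0]], "jaw": [-1,-1]}}

```text
time_s: 19.6
tcp_pos: [0.6059, -0.0102, 0.1319]
eef_rot: [1.233, 2.885, 0.001]
ft_force: [2.8, -2.5, 6.0]
opening: 0.0161
```

```bash
python3 - <<'E'
from go import *; from fit import T,p
shot('wrist','w15');shot('scene','sc10');shot('side','s10')
a=[cv2.resize(cv2.imread(f'pics/{n}.png')[150:330,185:320],None,fx=1.95,fy=1.95*1.3) for n in ('w13','w14','w15')]
cv2.imwrite('pics/c30.png',np.hstack(a)); 
crop('sc10',210,160,290,220,9,'c31')
H=np.load('pics/w15.npz')['hand_eye'];K=np.load('pics/w15.npz')['mtx']
def pt(q): c=K@(H[:3,:3].T@(np.array(q)-H[:3,3])); return (c[:2]/c[2]).round(1)
for dz in (0,-.004,-.008): print(dz,'flange',pt((-.003+.034,.0018,.0077+dz)),pt((-.003,-.034+.0018,.0077+dz)),pt((-.003,.034+.0018,.0077+dz)),'top w',pt((-.003+.03,-.009+.0018,-.0323+dz)),pt((-.003+.03,.009+.0018,-.0323+dz)))
E
```

```text
0 flange [253.5 171.7] [190.6 233.1] [316.4 233. ] top w [231.2 204.7] [277.  204.6]
-0.004 flange [253.6 173.6] [189.2 236.3] [317.9 236.1] top w [230.6 208.1] [277.8 208.1]
-0.008 flange [253.6 175.5] [187.7 239.5] [319.5 239.4] top w [229.9 211.8] [278.6 211.7]
```

View pics/c30.png

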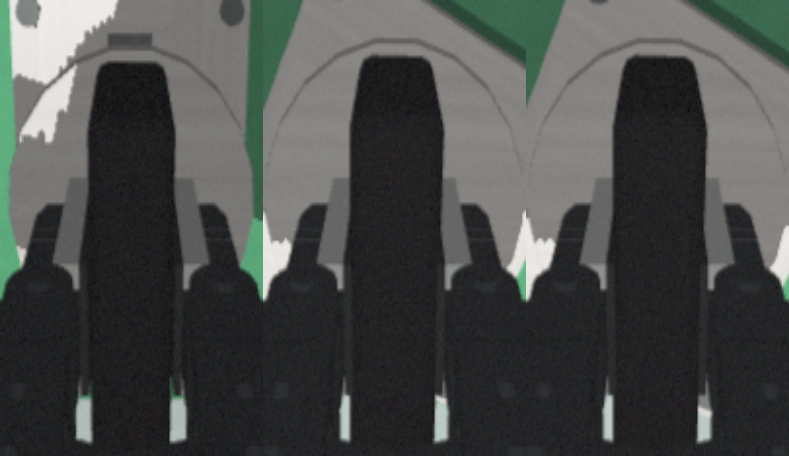

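View pics/c31.png

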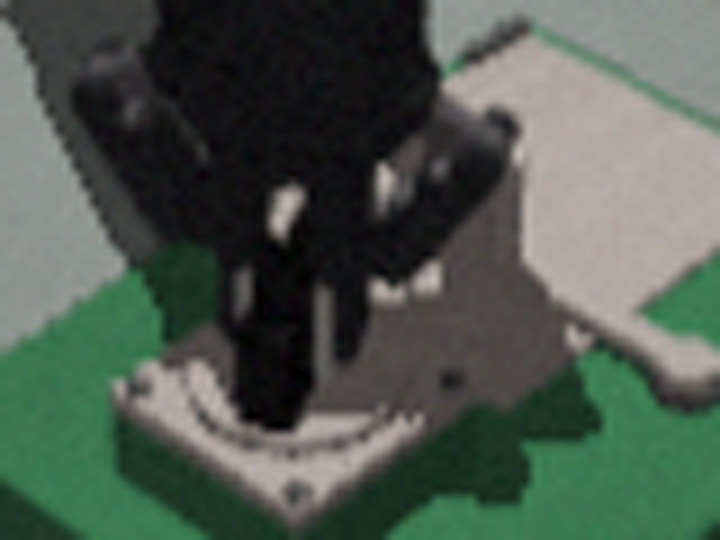

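Comparing the wrist crops, the flange sits about 8 mm closer to the pads than before, so the key did ride up in the grip. The fingertips are now practically on the flange. In the scene view the gap under the flange closed between the last two pictures. Pressing further until there is a hard stop.

>>> {"name": "send_rows", "arguments": {"delta_rot": [[0,0,0],[0,0,0]], "delta_pos": [[0,0,0.2],[0,0,0]], "jaw": [-1,-1], "grip_force": 120}}

```text
time_s: 19.92
tcp_pos: [0.6061, -0.0103, 0.1316]
eef_rot: [1.233, 2.884, 0.001]
ft_force: [1.2, -2.6, 12.1]
opening: 0.0163
```

>>> {"name": "send_rows", "arguments": {"delta_rot": [[0,0,0],[0,0,0]], "delta_pos": [[0,0,0.2],[0,0,0]], "jaw": [-1,-1]}}

```text
time_s: 20.08
tcp_pos: [0.6062, -0.0103, 0.1315]
eef_rot: [1.232, 2.884, 0.001]
ft_force: [-1.3, -1.4, 19.6]
opening: 0.0161
```

```bash
python3 - <<'E'
from go import *
s=state();print(s['ft_torque'],s['ft_force']);plan(*s['tcp_pos'],1.861)
E
```

```text
[-0.30796019  0.58079599  0.09911413] [-1.33886929 -1.35469565 19.56198244]
t 20.0833 tcp [ 0.6062 -0.0103  0.1315] tilt [ 0.005  -0.0017 -1.    ] cur ay 0.763 rotz -1.098 | pos cm before [0. 0. 0.] after [0. 0. 0.] F [-1.3 -1.4 19.6] op 0.0161 q [-0.16  0.36  1.55 -0.    1.23 -0.92]
```

Hard stop at z = 0.1315, and the 0.10 N m spring torque shows the rotor is being driven. Finishing the turn.

>>> {"name": "send_rows", "arguments": {"delta_rot": [[0,0,0.1],[0,0,0.1],[0,0,0.1],[0,0,0]], "delta_pos": [[0,0.01,0],[0,0.01,0],[0,0.01,0],[0,0,0]], "jaw": [-1,-1,-1,-1]}}

```text
time_s: 20.42
tcp_pos: [0.6063, -0.0102, 0.1315]
eef_rot: [1.654, 2.665, 0.001]
ft_force: [-1.4, -2.0, 19.7]
opening: 0.0161
```

```bash
python3 - <<'E'
from go import *
s=state();print(s['ft_torque'],s['ft_force']);plan(*s['tcp_pos'],1.861)
E
```

```text
[-0.44082633  0.77833383 -0.07050513] [-1.44940049 -1.95194638 19.74417514]
t 20.4167 tcp [ 0.6063 -0.0102  0.1315] tilt [ 0.0048 -0.0019 -1.    ] cur ay 0.46 rotz -1.401 | pos cm before [0. 0. 0.] after [0. 0. 0.] F [-1.4 -2.  19.7] op 0.0161 q [-0.16  0.36  1.55 -0.    1.23 -0.62]
```

>>> {"name": "send_rows", "arguments": {"delta_rot": [[0,0,0.05],[0,0,0.05],[0,0,0]], "delta_pos": [[0,0,0],[0,0,0],[0,0,0]], "jaw": [-1,-1,-1]}}

```text
time_s: 20.67
tcp_pos: [0.6063, -0.0101, 0.1315]
eef_rot: [1.783, 2.581, 0.002]
ft_force: [-1.5, -2.3, 19.8]
opening: 0.0166
```

```bash
python3 - <<'E'
from go import *
s=state();print(s['ft_torque'],s['ft_force']);plan(*s['tcp_pos'],1.861)
E
```

```text
[-0.31821247  0.71441225  0.01225891] [-1.54482309 -2.30355572 19.81706985]
t 20.6667 tcp [ 0.6063 -0.0101  0.1315] tilt [ 0.0049 -0.0019 -1.    ] cur ay 0.362 rotz -1.499 | pos cm before [0. 0. 0.] after [0. 0. 0.] F [-1.5 -2.3 19.8] op 0.0166 q [-0.16  0.36  1.55 -0.    1.23 -0.52]
```

>>> {"name": "send_rows", "arguments": {"delta_rot": [[0,0,0.05],[0,0,0.05],[0,0,0]], "delta_pos": [[0,0,0],[0,0,0],[0,0,0]], "jaw": [-1,-1,-1]}}

```text
time_s: 20.92
tcp_pos: [0.6063, -0.0103, 0.1315]
eef_rot: [1.906, 2.49, 0.002]
ft_force: [-1.8, -1.2, 20.0]
opening: 0.0161
```

```bash
python3 - <<'E'
from go import *
shot('wrist','w16')
s=state();print(s['ft_torque'],s['ft_force']);plan(*s['tcp_pos'],1.861)
E
```

```text
[-0.35542808  0.71598529  0.5549814 ] [-1.65977318 -1.22202953 20.26821514]
t 20.9667 tcp [ 0.6064 -0.0102  0.1315] tilt [ 0.0051 -0.0025 -1.    ] cur ay 0.265 rotz 1.546 | pos cm before [0. 0. 0.] after [0. 0. 0.] F [-1.7 -1.2 20.3] op 0.016 q [-0.16  0.36  1.55 -0.    1.23 -0.42]
```

View pics/w16.png

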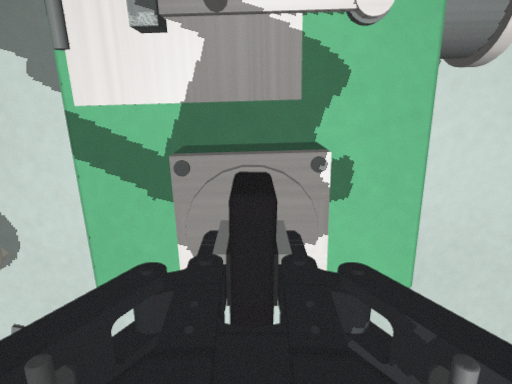

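>>> {"name": "send_rows", "arguments": {"delta_rot": [[0,0,0.02],[0,0,0],[0,0,0],[0,0,0],[0,0,0],[0,0,0]], "delta_pos": [[0,0,0],[0,0,0],[0,0,0],[0,0,0],[0,0,0],[0,0,0]], "jaw": [-1,-1,-1,-1,-1,-1]}}

```text
time_s: 21.47
tcp_pos: [0.6064, -0.0103, 0.1315]
eef_rot: [1.929, 2.473, 0.001]
ft_force: [-2.2, -2.2, 20.4]
opening: 0.016
```

```bash
python3 - <<'E'
from go import *
shot('scene','sc11');shot('side','s11')
s=state();print(s['ft_torque'],s['ft_force']);plan(*s['tcp_pos'],1.861)
crop('sc11',210,160,290,220,9,'c32');crop('s11',205,130,305,240,5,'c33')
E
```

```text
[-0.37385911  0.71540086  0.90865626] [-1.89169336 -2.47043838 21.17745234]
t 21.5667 tcp [ 0.6063 -0.0103  0.1315] tilt [ 0.0049 -0.0027 -1.    ] cur ay 0.246 rotz 1.527 | pos cm before [0. 0. 0.] after [0. 0. 0.] F [-1.9 -2.5 21.2] op 0.0161 q [-0.16  0.36  1.55 -0.    1.23 -0.4 ]
```

View pics/c32.png

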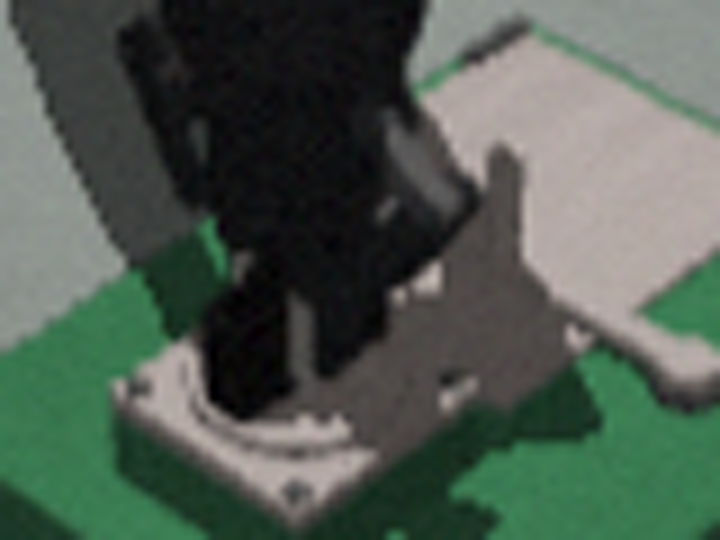

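View pics/c33.png

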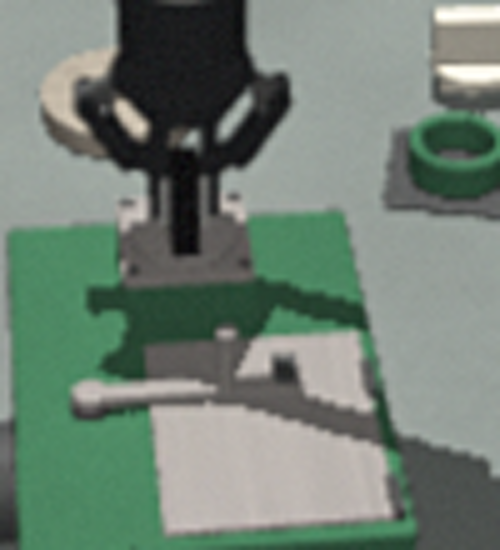

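View pics/sc11.png

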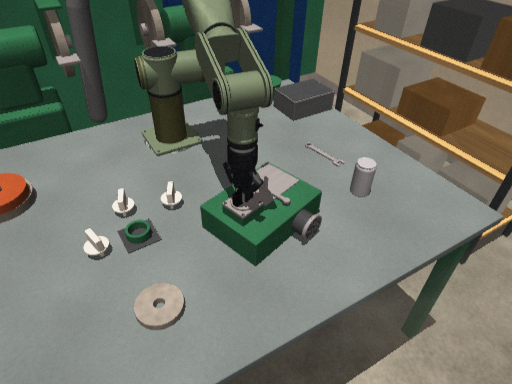

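```bash
python3 - <<'E'
from go import *; from fit import T,p
s=T(p,(0,-.085,0)); ks=np.array([.6063,-.0102,0])
for c in (s,ks):
  for z in (.126,.131,.132,.137): print(z,((proj('sc11',c+np.array([.872*.034,-.489*.034,z]))+.5-[210,160])*9-.5).round(0))
im=cv2.imread('pics/c32.png'); cols=im[395:480:4,285:305].mean((1,2)); print(list(zip(range(395,480,4),cols.round())))
im=cv2.imread('pics/c28.png'); cols=im[395:480:4,285:305].mean((1,2)); print(list(zip(range(395,480,4),cols.round())))
E
```

```text
0.126 [296. 461.]
0.131 [296. 449.]
0.132 [296. 446.]
0.137 [296. 434.]
0.126 [295. 461.]
0.131 [295. 449.]
0.132 [295. 446.]
0.137 [295. 434.]
[(395, np.float64(54.0)), (399, np.float64(63.0)), (403, np.float64(68.0)), (407, np.float64(70.0)), (411, np.float64(80.0)), (415, np.float64(91.0)), (419, np.float64(113.0)), (423, np.float64(137.0)), (427, np.float64(158.0)), (431, np.float64(172.0)), (435, np.float64(172.0)), (439, np.float64(158.0)), (443, np.float64(135.0)), (447, np.float64(107.0)), (451, np.float64(86.0)), (455, np.float64(88.0)), (459, np.float64(115.0)), (463, np.float64(149.0)), (467, np.float64(169.0)), (471, np.float64(173.0)), (475, np.float64(164.0)), (479, np.float64(146.0))]
[(395, np.float64(15.0)), (399, np.float64(19.0)), (403, np.float64(24.0)), (407, np.float64(31.0)), (411, np.float64(45.0)), (415, np.float64(58.0)), (419, np.float64(86.0)), (423, np.float64(121.0)), (427, np.float64(144.0)), (431, np.float64(144.0)), (435, np.float64(125.0)), (439, np.float64(103.0)), (443, np.float64(84.0)), (447, np.float64(71.0)), (451, np.float64(71.0)), (455, np.float64(89.0)), (459, np.float64(118.0)), (463, np.float64(149.0)), (467, np.float64(170.0)), (471, np.float64(175.0)), (475, np.float64(166.0)), (479, np.float64(145.0))]
```

In the scene picture the flange's dark side band runs from crop row 445 to 460. For a flush flange 446 to 461 is predicted, and the band was wider, 435 to 459, while the key stood raised. Latch, push and torque are steady, so I'm handing in.

```bash
python3 -c "
from plant import workorder; print(workorder.finish_job())"
```

```text
the job is handed in; nothing more can be done
None
```

I closed the latch, then put the key into the socket, pushed it home and turned it clockwise to its stop. I handed in at about 21.6 s, still gripping it there. The verdict isn't reported.

**Last checks**
- **Latch:** the stud was within about 1 pixel of its predicted closed position. The push had stopped on a hard stop at about 13 N with the arm in its catch. A later side view still showed it closed.
- **Key seated:** the TCP stays at z = 0.1315 m with about 21 N of downward push. The flange's edge matches the flush prediction to about 1 pixel at 9x enlargement.
- **Key turned:** it went about 1.6 rad. The torque jumped from near 0 to 0.55 N m and then 0.9 N m, and held.
- **Bystanders:** the wheel, can, wrench and white look-alikes looked untouched in the last scene view.

**What went wrong or disagreed**
- **Fingertips:** they measured about level with the TCP, not 25 mm ahead. My first two latch pushes therefore passed above the stud.
- **Key slipped:** early in the turn it rode up about 8 mm in the grip, and the flange lifted about 5 mm. I pressed it home again before finishing the turn. The grip is now just above the flange, lower on the plate than the marked grip point.

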